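Snap the filter caps into the carrier and send it to the reading station

ROBOT

A 6-joint arm with a two-finger parallel gripper is mounted at the origin on a cart in front of the work surface, level with it; the furniture and walls round the work are solid. World frame = base frame: x ahead of the robot, y to its left, z up, the work surface at z = 0. Lengths are in m, angles in rad, forces in N, time in s.
With the tool pointing down it reaches from about 0.35 to 0.975 m from the base axis. Payload 4.9 kg.
Tool frame: the origin (TCP) lies midway between the tips of the shut fingers; the grasp point (between the pads) lies 19 mm behind it; z points along the fingers, y is the line along which they close (so a half turn about z gives the same grasp; the last joint's range is limited). The gripper opens to 85 mm and grips with 20 to 120 N. Pads are 22 mm wide; open, the fingers measure 114 mm over their backs; the gripper's body (76 mm by 85 mm) begins 54 mm behind the grasp point. The pads swing forward as they close: fully open they stand 13 mm farther back than shut.
Start: joints at [-1.247, 0.053, 1.613, -0, 1.476, -0.119], TCP at [0.268, -0.565, 0.231] pointing down, gripper open.
Joint ranges: [-3.01, 3.01], [-1.01, 2.22], [0.06, 2.58], [-1.02, 4.17], [0.09, 2.62], [-3.14, 3.14]. Speed limits (rad/s): [2.57, 2.57, 3.14, 3.14, 3.14, 3.14].

INTERFACE

Orientations are given as a unit quaternion [w, x, y, z].
In Python, from station import arm, grab_frame, calibration, workorder, find_in, cut_out, landmark_of gives the robot as it stands.
- The arm moves only by the tool jog_arm, never from a script. Its arguments are lists of equal length, an entry for each row: "slide": the shift along the tool's x, y, z in m, a list of three; "delta_rot": the turn, a rotation vector about the tool's x, y, z in degrees, a list of three; "jaw": the closure, from -1 (fully open) to 1 (shut). A call has 1 to 10 rows; each row is the pose to reach, as a shift and turn from the pose commanded when the call began, along the tool's axes at that moment; what a row does not reach only later rows make up. A row lasts 1/12 s, in which the tool goes at most 41.7 mm and 7.16 degrees, less where a joint would pass 70% of its speed; a pose out of reach is approached as far as the arm can. A call with a gripper value outside its range is refused whole. The fingers move at their own pace and stop on an object; "force" is the grip in N (left out, the last holds). Time passes only in rows, so rows that repeat a pose let the fingers close. It gives the time, the measured TCP pose, the force, the opening and the grip force at its end, in the units of the state.
- arm.read_state(): the state, without advancing time (a new reading comes with each control period).
- grab_frame(name): name is "side" or "top" or "wrist"; returns the picture (480x640x3 uint8, red, green, blue); there is no depth.
- calibration(name): a dict with "fx", "fy", "cx", "cy" (pixels), "camera_from_world" (4x4, takes a point from world to camera coordinates). Camera axes: x right, y down, z forward; pixel columns grow to the right and rows downward; lengths in m; the calibration is good to about 2 mm. A picture is of the moment at which its call begins: read the wrist's pose just before it. calibration takes no time and is no camera call; for the wrist camera it gives the pose at the moment of the call.
- workorder.finish_job(): hands the job in; it is judged then, once.
Trained networks look in the newest picture that a camera, given by its name, has taken for a name from the list of things; names that differ only in an ending like _2 or _b are one class to them, and where a whole thing is asked for, a point or a joint stands for the part that bears it (a point fixed in the world has none). Each returns a list of dicts, best first, with "confidence" (0 to 1); they miss things now and then, are a little off and sometimes report something else, mostly with a low value. They report only what shows in the picture. A call takes as long as a camera call. They do not tell look-alikes from the thing itself.
- find_in(camera, query): "rect" ([left, top, right, bottom] in pixels, round what is visible of it).
- cut_out(camera, query): "pixels" (480x640 bool, what is visible of it) and "rect" ([left, top, right, bottom] in pixels, round what is visible of it).
- landmark_of(camera, query): "location" ([column, row] in pixels: a listed point, or the origin of a listed thing).
The state is a dict: "time_s": time; "joint_pos": joint angles; "qd": joint speeds; "joint_torque": joint torques, N m; "ee_pos": TCP position; "ee_rot": TCP orientation; "ft_force": force on the tool from outside, world axes, zero at the start; "wrist_torque": the same for the moment, N m; "grip_width": finger opening in m; "finger_force": force on a finger pad.
Only numpy, scipy, OpenCV 4.12 (cv2) and the standard library are available. Lean on these libraries where they do the work, as an engineer would, in place of code of your own. Each camera call takes 0.05 s, during which the arm holds its last target. There are 200 camera calls.

TASK

Draw the filter carrier by its red handle out of the hood to its loading station, the detent with the yellow mark, set every filter cap that lies on the bench upright in a nest of its own, and press each straight down with the foot of the hand pusher until it snaps fully home; never push a cap home with the fingers. Then push the carrier into the reading-station detent (green mark) so that the caps are under the hood, and leave the pusher standing upright in its tray. Leave the glass beaker and the petri dish where they are.

Things in the scene. Friction and masses are not known exactly. Their poses are not given: they have to be found in the camera images.
- fixture: fixed aluminium base plate, 120 mm (its x) by 470 mm (its y, -265 to +205 mm), rails along y. Origin on the bench top; yaw varies. At its -y end a black hood 120 mm wide, y = -259 to -15 mm, 55 mm high (grey pod on it to 65 mm), open towards +y, inner roof 50 mm above the bench: a cap not home strikes it. On the -x side a dark detent bar 26 mm high with a yellow and a green mark
- carrier (a joint): carrier along its rail, m: 0 in the loading detent (yellow), 0.210 in the reading detent (green), growing towards the hood (fixture's -y); limits -0.012 and 0.230, beyond the detents. A spring plunger centres it from within about 4 mm; leaving a detent takes about 5 N; elsewhere it stays where left (friction 1 N). Blue nest block 64 mm wide, 210 mm long, top 39 mm above the bench
- handle (a point): point on the axis of the carrier's red upright handle, 53 mm above the bench, 13 mm below its top. Bar 14 mm (fixture's x) by 22 mm (fixture's y), standing free from 26 to 66 mm above the bench, beyond the +y end of the nest block; grip it across its 14 mm from above, or push it. At the reading station 34 mm of free space lie between it and the hood
- nest0 (a point): floor centre of the round nest farthest from the handle, 23 mm above the bench, axes as the fixture. Nests: 42.5 mm across, 16 mm deep, 50 mm apart. Three spring noses reach 3 mm in: a cap set in rests on them, underside about 11 mm above the floor, and snaps past when pressed with about 10 N (8 to 15 N). Home, its underside is 0 to 0.7 mm above the floor and the noses hold it
- nest1 (a point): floor centre of the second nest, else as nest0
- nest2 (a point): floor centre of the third nest, else as nest0
- nest3 (a point): floor centre of the nest nearest the handle, else as nest0
- cap_amber: round black filter cap with amber band and window, loose, may be absent (None). 24 mm high, 30 g: flange 40 mm diameter up to 8 mm height, its lower 3 mm tapering at 45 degrees to 34 mm at the bottom; above it a knob of 30 mm diameter, 8 to 24 mm height, to grip. Origin: centre of its underside, z up
- cap_green: round black filter cap with green band and window, loose, may be absent (None). 24 mm high, 30 g: flange 40 mm diameter up to 8 mm height, its lower 3 mm tapering at 45 degrees to 34 mm at the bottom; above it a knob of 30 mm diameter, 8 to 24 mm height, to grip. Origin: centre of its underside, z up
- cap_blue: round black filter cap with blue band and window, loose, may be absent (None). 24 mm high, 30 g: flange 40 mm diameter up to 8 mm height, its lower 3 mm tapering at 45 degrees to 34 mm at the bottom; above it a knob of 30 mm diameter, 8 to 24 mm height, to grip. Origin: centre of its underside, z up
- cap_red: round black filter cap with red band and window, loose, may be absent (None). 24 mm high, 30 g: flange 40 mm diameter up to 8 mm height, its lower 3 mm tapering at 45 degrees to 34 mm at the bottom; above it a knob of 30 mm diameter, 8 to 24 mm height, to grip. Origin: centre of its underside, z up
- pusher: the hand pusher, loose, 66 mm high, 120 g: a round white foot of 32 mm diameter and 10 mm height, a square aluminium stem 20 by 20 mm from 10 to 56 mm height, and an orange head of 28 mm diameter from 56 to 66 mm. Origin: centre of the underside of the foot, z up the stem; x and y are normal to the stem's sides. Starts standing in its tray
- pusher_tray_in (a point): centre of the floor of the grey open tray of the pusher, 4 mm above the bench. Outside 60 by 60 mm, 14 mm high, inside 52 by 52 mm, fixed on the bench
- beaker_100: small glass beaker, 52 mm diameter, 70 mm high, standing on the bench; not to be disturbed. Origin: centre of its underside
- petri_dish: clear petri dish, 89 mm diameter, 14 mm high, on the bench; not to be disturbed. Origin: centre of its underside
Things that resemble listed ones, but are neither listed nor needed, are in the scene too. Leave any pink look-alike of the cap_green alone.

How it is judged:
By the outcome, as a careful person would: the job done as asked, in the order asked, and still so for the second after the job is handed in, with the robot touching nothing.
Of cap_amber, cap_green, cap_blue, cap_red only 3 to 4 are there at a start; the rules pass over those that are not, and their reading is None.
At some moment in a run one of cap_amber, cap_green, cap_blue, cap_red may be knocked a few centimetres aside while the robot is not near it.
Once in a run the grip may slacken for a moment while it holds something.
It also fails if it takes over 200 s, if anything falls off the work surface, if the arm or the gripper's body presses on something with over 40 N, if the wrist force passes 120 N, or if a joint passes its speed limit or range.

## Working session

There is one attempt and no reset: what is moved stays moved. The work goes in short steps, Python scripts to look and compute and a tool call to move; the robot and the scene stay as the last step left them, time stands still between calls to the robot, and variables do not carry over. Pictures are saved under pics/ and viewed, at most 14 in all, crops included, and the job is handed in when it is done.

Besides the shell and the picture viewer there is one more tool, called after "Call:" as name(argument=value, ...) on one line, values as JSON. jog_arm: Moves the arm, as the interface text tells. Its arguments: {"type":"object","properties":{"slide":{"type":"array"},"delta_rot":{"type":"array"},"jaw":{"type":"array"},"force":{"type":"number"}},"required":["slide","delta_rot","jaw"]}

```bash
ls; mkdir -p pics; cat > h.py <<'E'
import numpy as np, cv2
from station import arm, grab_frame, calibration, workorder, find_in, cut_out, landmark_of
def save(n,f): cv2.imwrite('pics/'+f+'.png',cv2.cvtColor(n,cv2.COLOR_RGB2BGR))
def w(cam,px,z,cal=None):
    c=cal or calibration(cam); T=np.array(c["camera_from_world"]); R,t=T[:3,:3],T[:3,3]
    d=R.T@np.array([(px[0]-c["cx"])/c["fx"],(px[1]-c["cy"])/c["fy"],1]); o=-R.T@t
    return o+d*(z-o[2])/d[2]
def proj(cam,p,cal=None):
    c=cal or calibration(cam); q=np.array(c["camera_from_world"])@np.r_[p,1]
    return np.array([c["fx"]*q[0]/q[2]+c["cx"],c["fy"]*q[1]/q[2]+c["cy"]])
def st():
    s=arm.read_state(); print({k:np.round(s[k],4).tolist() for k in ("time_s","joint_pos","ee_pos","ee_rot","ft_force","grip_width","finger_force")}); return s
E
python3 - <<'E'
from h import *
st()
Z=dict(handle=.053,nest0=.023,nest1=.023,nest2=.023,nest3=.023,cap_amber=0,cap_green=0,cap_blue=0,cap_red=0,pusher=.004,pusher_tray_in=.004,beaker_100=0,petri_dish=0)
for cam in("top","side"):
    save(grab_frame(cam),cam+"0")
    c=calibration(cam);T=np.array(c["camera_from_world"]);print(cam,(-T[:3,:3].T@T[:3,3]).round(3))
    for q,z in Z.items():
        for d in landmark_of(cam,q)[:2]:
            print(cam,q,round(d["confidence"],2),np.round(d["location"],1),w(cam,d["location"],z).round(4)[:2])
E
```

```text
pics
{'time_s': 0.0, 'joint_pos': [-1.247, 0.0534, 1.6143, -0.0, 1.476, -0.119], 'ee_pos': [0.2676, -0.5641, 0.2301], 'ee_rot': [-0.001, 0.9756, 0.2196, -0.0001], 'ft_force': [-0.3342, 0.2515, 0.1776], 'grip_width': 0.0856, 'finger_force': 0.0}
top [0.273 0.113 1.461]
top handle 0.58 [325.2 287.2] [0.4715 0.0848]
top nest0 0.97 [356.3 294.5] [0.4546 0.0116]
top nest0 0.81 [381.  295.9] [ 0.4482 -0.0466]
top nest1 0.97 [356.3 294.5] [0.4546 0.0116]
top nest1 0.81 [381.  295.9] [ 0.4482 -0.0466]
top nest2 0.97 [356.3 294.5] [0.4546 0.0116]
top nest2 0.81 [381.  295.9] [ 0.4482 -0.0466]
top nest3 0.97 [356.3 294.5] [0.4546 0.0116]
top nest3 0.81 [381.  295.9] [ 0.4482 -0.0466]
top cap_amber 0.74 [364.4 208.9] [ 0.6693 -0.0239]
top cap_green 0.7 [322.6 288.7] [0.4757 0.0902]
top cap_green 0.55 [276.  224.2] [0.6415 0.1965]
top cap_blue 0.6 [406.6 215. ] [ 0.6484 -0.1271]
top cap_red 0.26 [170.6 311.8] [0.4389 0.4562]
top pusher 0.56 [447.1 216. ] [ 0.6397 -0.226 ]
top pusher_tray_in 0.58 [451.8 220.2] [ 0.6284 -0.2366]
top pusher_tray_in 0.2 [170.1 310.8] [0.4409 0.4565]
top beaker_100 0
[... 302 characters left out ...]
e nest1 0.66 [381.3 216.4] [ 0.4429 -0.0431]
side nest2 0.66 [386.  202.9] [ 0.4411 -0.0938]
side nest2 0.66 [381.3 216.4] [ 0.4429 -0.0431]
side nest3 0.66 [386.  202.9] [ 0.4411 -0.0938]
side nest3 0.66 [381.3 216.4] [ 0.4429 -0.0431]
side cap_amber 0.67 [283.4 212.8] [ 0.67   -0.0263]
side cap_green 0.86 [268.3 283.2] [0.6309 0.1956]
side cap_green 0.69 [271.5 248.7] [0.6576 0.0968]
side cap_blue 0.62 [307.5 190.3] [ 0.6393 -0.1235]
side pusher 0.85 [318.5 162.6] [ 0.6427 -0.2395]
side pusher_tray_in 0.75 [321.2 165.3] [ 0.6327 -0.2294]
side beaker_100 0.58 [235.8 352.7] [0.6319 0.3729]
side petri_dish 0.72 [384.7 204.5] [ 0.4464 -0.1159]
side petri_dish 0.69 [326.3 419.5] [0.4407 0.459 ]
```

```bash
python3 - <<'E'
import cv2
a=cv2.imread('pics/top0.png');cv2.imwrite('pics/t.png',cv2.resize(a[180:350,140:500],None,fx=2.2,fy=2.2,interpolation=cv2.INTER_CUBIC))
a=cv2.imread('pics/side0.png');cv2.imwrite('pics/s.png',cv2.resize(a[130:440,170:500],None,fx=1.9,fy=1.9,interpolation=cv2.INTER_CUBIC))
E
```

```text
(no output)
```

View pics/t.png

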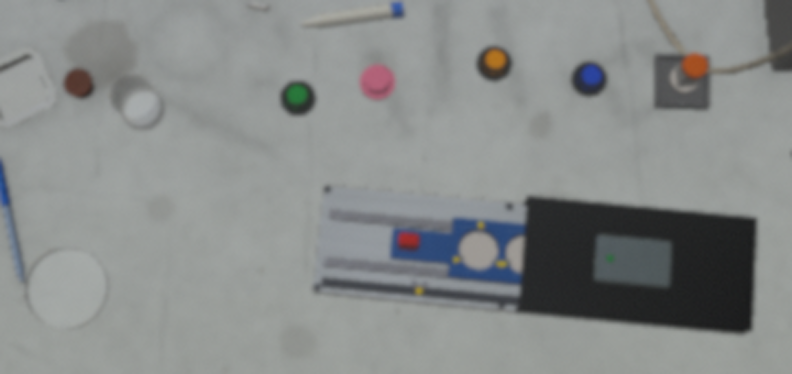

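View pics/s.png

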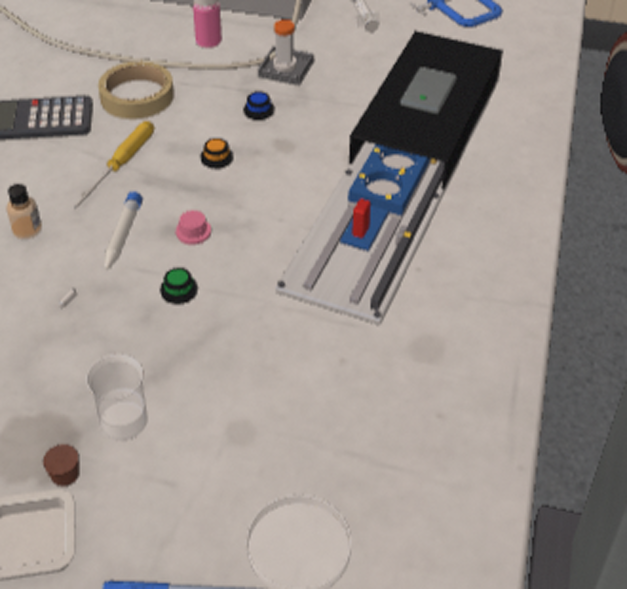

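The top and side views agree. There are three caps: green at about (0.635, 0.196), amber at about (0.67, -0.025) and blue at about (0.645, -0.125). A pink decoy is at (0.66, 0.097), and the pusher stands in its tray at about (0.63, -0.23). The fixture's yaw is about -5.5°, and the red handle is near (0.47, 0.085).

```bash
cat >> h.py <<'E'
from scipy.spatial.transform import Rotation as Ro
def to(p,phi):
    """print slide, rotvec(deg) in current tool axes to reach p, tool down, tool x at yaw phi deg"""
    s=arm.read_state(); q=s["ee_rot"]; R=Ro.from_quat([q[1],q[2],q[3],q[0]])
    f=np.radians(phi); D=np.array([[np.cos(f),np.sin(f),0],[np.sin(f),-np.cos(f),0],[0,0,-1]]).T
    print("slide",(R.inv().apply(np.array(p)-s["ee_pos"])).round(4).tolist(),"rot",(R.inv()*Ro.from_matrix(D)).as_rotvec(degrees=True).round(2).tolist())
E
python3 - <<'E'
from h import *
s=arm.read_state();c=calibration("wrist");T=np.array(c["camera_from_world"])
q=s["ee_rot"];R=Ro.from_quat([q[1],q[2],q[3],q[0]])
print("cam in tool",R.inv().apply(-T[:3,:3].T@T[:3,3]-s["ee_pos"]).round(4)); print((R.inv().as_matrix()@T[:3,:3].T).round(3),c["fx"],c["cx"],c["cy"])
to([.5,.0,.33],84.5)
# plate / yaw estimate from top, at plate pixel corners of crop
for u,v in [(327,189),(317,290)]: print(w("top",(140+u/2.2,180+v/2.2),.006).round(4))
for u,v in [(527,198),(755,218),(749,331),(518,310)]: print(w("top",(140+u/2.2,180+v/2.2),.055).round(4))
E
```

```text
cam in tool [ 0.0678 -0.0004 -0.1436]
[[-0.    -0.963 -0.27 ]
 [ 1.    -0.     0.001]
 [-0.001 -0.27   0.963]] 365.2939657598955 313.51550002184905 244.0041564397619
slide [0.4518, -0.4108, -0.0987] rot [0.0, 0.0, -59.13]
[0.5346 0.1695 0.006 ]
[0.4242 0.1849 0.006 ]
[ 0.5052 -0.0441  0.055 ]
[ 0.4713 -0.2837  0.055 ]
[ 0.3533 -0.2647  0.055 ]
[ 0.3874 -0.0262  0.055 ]
```

Call:
jog_arm(slide=[[0.44,-0.46,-0.07],[0.44,-0.46,-0.07],[0.44,-0.46,-0.07],[0.44,-0.46,-0.07],[0.44,-0.46,-0.07],[0.44,-0.46,-0.07],[0.44,-0.46,-0.07],[0.44,-0.46,-0.07],[0.44,-0.46,-0.07],[0.44,-0.46,-0.07]], delta_rot=[[0,0,-56.4],[0,0,-56.4],[0,0,-56.4],[0,0,-56.4],[0,0,-56.4],[0,0,-56.4],[0,0,-56.4],[0,0,-56.4],[0,0,-56.4],[0,0,-56.4]], jaw=[-1,-1,-1,-1,-1,-1,-1,-1,-1,-1])

```text
time_s: 2.23
ee_pos: [0.3983, -0.1697, 0.2774]
ee_rot: [0.001, 0.756, 0.654, 0.0]
ft_force: [1.1, -0.1, 0.1]
grip_width: 0.0854
finger_force: 0.0
```

```bash
python3 -c "
from h import *
st();to([.47,.04,.30],81.8)"
```

```text
{'time_s': 2.2333, 'joint_pos': [-0.5751, -0.4561, 1.975, 0.0001, 1.6215, -0.431], 'ee_pos': [0.3983, -0.1697, 0.2774], 'ee_rot': [0.0006, 0.7562, 0.6544, 0.0002], 'ft_force': [1.0957, -0.123, 0.0947], 'grip_width': 0.0854, 'finger_force': 0.0}
slide [0.2178, 0.0409, -0.0227] rot [0.06, 0.02, -0.05]
```

Call:
jog_arm(slide=[[0.218,0.041,-0.023],[0.218,0.041,-0.023],[0.218,0.041,-0.023],[0.218,0.041,-0.023],[0.218,0.041,-0.023],[0.218,0.041,-0.023],[0.218,0.041,-0.023],[0.218,0.041,-0.023]], delta_rot=[[0,0,0],[0,0,0],[0,0,0],[0,0,0],[0,0,0],[0,0,0],[0,0,0],[0,0,0]], jaw=[-1,-1,-1,-1,-1,-1,-1,-1])

```text
time_s: 2.9
ee_pos: [0.47, 0.0388, 0.2999]
ee_rot: [0.0, 0.755, 0.655, -0.0]
ft_force: [-0.2, 0.7, 0.8]
grip_width: 0.0856
finger_force: 0.0
```

```bash
python3 - <<'E'
from h import *
st();c=calibration("wrist");im=grab_frame("wrist");save(im,"w1")
for q,z in dict(handle=.053,nest3=.023,nest2=.023,cap_green=0).items():
    for d in landmark_of("wrist",q)[:2]: print(q,round(d["confidence"],2),np.round(d["location"],1),w("wrist",d["location"],z,c).round(4)[:2])
E
```

```text
{'time_s': 2.9, 'joint_pos': [-0.0753, -0.3566, 1.8661, -0.0006, 1.6322, 0.0662], 'ee_pos': [0.47, 0.0388, 0.2999], 'ee_rot': [0.0001, 0.7553, 0.6553, -0.0003], 'ft_force': [-0.1721, 0.6814, 0.8235], 'grip_width': 0.0856, 'finger_force': 0.0}
handle 0.81 [303.6 162.4] [0.4655 0.0868]
nest3 0.79 [305.5 269.5] [ 0.4478 -0.0413]
nest3 0.73 [309.  229.2] [0.4594 0.0081]
nest2 0.79 [305.5 269.5] [ 0.4478 -0.0413]
nest2 0.73 [309.  229.2] [0.4594 0.0081]
cap_green 0.96 [446.   31.4] [0.6371 0.1995]
cap_green 0.79 [464.5 118.2] [0.6542 0.1071]
```

View pics/w1.png

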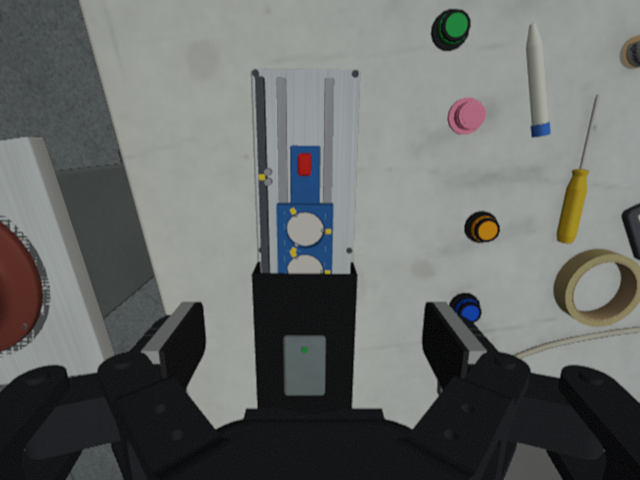

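Call:
jog_arm(slide=[[0.046,-0.01,0.04],[0.046,-0.01,0.08],[0.046,-0.01,0.12],[0.046,-0.01,0.16],[0.046,-0.01,0.19],[0.046,-0.01,0.215],[0.046,-0.01,0.235],[0.046,-0.01,0.25],[0.046,-0.01,0.26],[0.046,-0.01,0.264]], delta_rot=[[0,0,0],[0,0,0],[0,0,0],[0,0,0],[0,0,0],[0,0,0],[0,0,0],[0,0,0],[0,0,0],[0,0,0]], jaw=[-1,-1,-1,-1,-1,-1,-1,-1,-1,-1])

```text
time_s: 3.98
ee_pos: [0.4655, 0.0845, 0.0341]
ee_rot: [-0.001, 0.756, 0.654, -0.001]
ft_force: [0.2, -0.0, -0.6]
grip_width: 0.0849
finger_force: 0.0
```

Call:
jog_arm(slide=[[0,0,0],[0,0,0],[0,0,0],[0,0,0],[0,0,0],[0,0,0],[0,0,0],[0,0,0],[0,0,0],[0,0,0]], delta_rot=[[0,0,0],[0,0,0],[0,0,0],[0,0,0],[0,0,0],[0,0,0],[0,0,0],[0,0,0],[0,0,0],[0,0,0]], jaw=[1,1,1,1,1,1,1,1,1,1], force=30)

```text
time_s: 4.82
ee_pos: [0.4667, 0.0854, 0.0367]
ee_rot: [-0.0, 0.756, 0.654, -0.0]
ft_force: [-5.0, 0.8, 5.4]
grip_width: 0.0132
finger_force: 31.2
```

Call:
jog_arm(slide=[[0.012,0,0],[0.027,0,0],[0.042,0,0],[0.057,0,0],[0.072,0,0],[0.087,0,0],[0.1,0,0],[0.11,0,0],[0.118,0,0],[0.12,0,0]], delta_rot=[[0,0,0],[0,0,0],[0,0,0],[0,0,0],[0,0,0],[0,0,0],[0,0,0],[0,0,0],[0,0,0],[0,0,0]], jaw=[1,1,1,1,1,1,1,1,1,1])

```text
time_s: 5.65
ee_pos: [0.4846, 0.2053, 0.0367]
ee_rot: [0.0, 0.756, 0.655, 0.001]
ft_force: [-1.1, -1.1, 6.5]
grip_width: 0.0134
finger_force: 31.4
```

Call:
jog_arm(slide=[[0.002,0,0],[0.004,0,0],[0.004,0,0]], delta_rot=[[0,0,0],[0,0,0],[0,0,0]], jaw=[1,1,1])

```text
time_s: 5.9
ee_pos: [0.485, 0.208, 0.0367]
ee_rot: [0.0, 0.756, 0.655, 0.0]
ft_force: [-2.2, -1.4, 7.9]
grip_width: 0.0137
finger_force: 31.4
```

Call:
jog_arm(slide=[[0.002,0,0],[0.004,0,0],[0.004,0,0]], delta_rot=[[0,0,0],[0,0,0],[0,0,0]], jaw=[1,1,1])

```text
time_s: 6.15
ee_pos: [0.4855, 0.2115, 0.0367]
ee_rot: [0.0, 0.756, 0.654, -0.0]
ft_force: [-2.0, -1.2, 7.6]
grip_width: 0.0136
finger_force: 31.4
```

Call:
jog_arm(slide=[[0.002,0,0],[0.003,0,0],[0.003,0,0]], delta_rot=[[0,0,0],[0,0,0],[0,0,0]], jaw=[1,1,1])

```text
time_s: 6.4
ee_pos: [0.486, 0.215, 0.0367]
ee_rot: [0.0, 0.756, 0.654, 0.0]
ft_force: [-0.7, 1.1, 6.2]
grip_width: 0.0132
finger_force: 31.3
```

Call:
jog_arm(slide=[[0.002,0,0],[0.002,0,0],[0.002,0,0],[0.002,0,0],[0.002,0,0],[0.002,0,0]], delta_rot=[[0,0,0],[0,0,0],[0,0,0],[0,0,0],[0,0,0],[0,0,0]], jaw=[1,1,1,-1,-1,-1])

```text
time_s: 6.9
ee_pos: [0.4853, 0.2166, 0.0352]
ee_rot: [-0.0, 0.756, 0.655, -0.0]
ft_force: [0.6, -1.2, -0.3]
grip_width: 0.0489
finger_force: 0.0
```

Call:
jog_arm(slide=[[0,0,0],[0,0,0],[0,0,-0.02],[0,0,-0.06],[-0.03,0,-0.1],[-0.07,0,-0.14],[-0.1,0,-0.18],[-0.13,0,-0.2],[-0.13,0,-0.2],[-0.13,0,-0.2]], delta_rot=[[0,0,0],[0,0,0],[0,0,0],[0,0,0],[0,0,0],[0,0,0],[0,0,0],[0,0,0],[0,0,0],[0,0,0]], jaw=[-1,-1,-1,-1,-1,-1,-1,-1,-1,-1])

```text
time_s: 7.73
ee_pos: [0.4692, 0.0857, 0.2413]
ee_rot: [0.003, 0.757, 0.653, 0.003]
ft_force: [1.3, 0.2, 0.0]
grip_width: 0.0853
finger_force: 0.0
```

```bash
python3 - <<'E'
from h import *
st();c=calibration("wrist");im=grab_frame("wrist");save(im,"w2")
for q,z in dict(handle=.053,nest3=.023).items():
    for d in landmark_of("wrist",q)[:4]: print(q,round(d["confidence"],2),np.round(d["location"],1),w("wrist",d["location"],z,c).round(4)[:2])
# nest rim / floor circles: bright floor
for cam in("top","side"):
    grab_frame(cam)
    for q,z in dict(handle=.053,nest3=.023,cap_green=0,cap_amber=0,cap_blue=0,pusher=.004).items():
        for d in landmark_of(cam,q)[:4]: print(cam,q,round(d["confidence"],2),np.round(d["location"],1),w(cam,d["location"],z).round(4)[:2])
E
```

```text
{'time_s': 7.7333, 'joint_pos': [0.0251, -0.3265, 1.9391, -0.0012, 1.5197, 0.1725], 'ee_pos': [0.4692, 0.0857, 0.2413], 'ee_rot': [0.0034, 0.7573, 0.6531, 0.0032], 'ft_force': [1.3458, 0.1883, 0.0384], 'grip_width': 0.0853, 'finger_force': 0.0}
nest3 0.92 [306.4 253.2] [0.4568 0.0438]
nest3 0.87 [309.  204.3] [0.4671 0.0939]
nest3 0.87 [312.  151.5] [0.4777 0.144 ]
nest3 0.57 [307.7 294.4] [ 0.4511 -0.002 ]
top handle 0.9 [267.2 281.8] [0.4912 0.2191]
top nest3 0.94 [342.6 290.4] [0.466  0.0434]
top nest3 0.87 [364.2 291.2] [ 0.4615 -0.0076]
top nest3 0.69 [323.3 286.4] [0.4779 0.0886]
top nest3 0.63 [296.6 289.7] [0.4733 0.1523]
top cap_green 0.56 [276.  224.4] [0.641  0.1965]
top cap_green 0.55 [308.3 215.9] [0.6586 0.1159]
top cap_amber 0.64 [362.4 210.1] [ 0.6665 -0.0187]
side handle 0.77 [333.7 286.4] [0.4886 0.2183]
side handle 0.51 [358.3 253.3] [0.4625 0.1182]
side nest3 0.85 [365.4 239.9] [0.4618 0.0428]
side nest3 0.83 [372.9 223.7] [ 0.4564 -0.0136]
side nest3 0.82 [350.8 271.2] [0.4716 0.1422]
side nest3 0.76 [356.4 255.5] [0.4703 0.0947]
side cap_green 0.65 [261.9 285.3] [0.6416 0.2043]
side cap_amber 0.8 [283.2 213.9] [ 0.6692 -0.0223]
side cap_amber 0.29 [330.8 286.2] [0.5058 0.1716]
side cap_blue 0.58 [309.  190.1] [ 0.6359 -0.1252]
side pusher 0.85 [318.6 165. ] [ 0.6396 -0.2291]
```

View pics/w2.png

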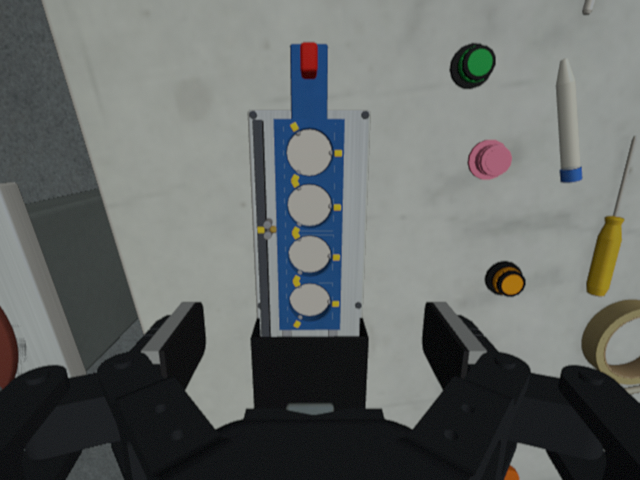

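```bash
cat >> h.py <<'E'
O=np.array([.4484,-.0204]);
def floors(c,im):
    hsv=cv2.cvtColor(im,cv2.COLOR_RGB2HSV)
    m=((hsv[...,1]<60)&(hsv[...,2]>130)).astype(np.uint8); 
    n,l,s,ce=cv2.connectedComponentsWithStats(m); r=[]
    for i in range(1,n):
        x,y,ww,hh,a=s[i]
        if 500<a<4000 and .75*ww*hh*.785<a and abs(x+ww/2-313)<60:
            cnt,_=cv2.findContours((l==i).astype(np.uint8),cv2.RETR_EXTERNAL,cv2.CHAIN_APPROX_NONE)
            r.append((s[i].tolist(),w("wrist",ce[i],.023,c)[:2]))
    return r
def colour(cam,hlo,hhi,z,c=None,im=None,smin=120,amin=30,vmin=60):
    c=c or calibration(cam); im=grab_frame(cam) if im is None else im
    h=cv2.cvtColor(im,cv2.COLOR_RGB2HSV); m=((h[...,0]>=hlo)&(h[...,0]<=hhi)&(h[...,1]>smin)&(h[...,2]>vmin)).astype(np.uint8)
    n,l,s,ce=cv2.connectedComponentsWithStats(m)
    return [(int(s[i][4]),ce[i].round(1).tolist(),w(cam,ce[i],z,c)[:2].round(4).tolist()) for i in range(1,n) if s[i][4]>amin]
E
python3 - <<'E'
from h import *
st();c=calibration("wrist");im=grab_frame("wrist");save(im,"w3")
for r in floors(c,im): print(r)
print("green",colour("wrist",45,80,.024,c,im)); print("amber",colour("wrist",10,22,.024,c,im)); print("blue",colour("wrist",105,130,.039,c,im)); print("red",colour("wrist",0,5,.066,c,im))
print(im[150,312],im[62,475],im[285,512])
im=grab_frame("top"); print("top",colour("top",45,80,.024,None,im),colour("top",10,22,.024,None,im),colour("top",105,130,.024,None,im))
im=grab_frame("side"); print("side",colour("side",45,80,.02,None,im),colour("side",10,22,.02,None,im),colour("side",105,130,.02,None,im))
E
```

```text
{'time_s': 8.5833, 'joint_pos': [0.0299, -0.3211, 1.9438, 0.0, 1.5188, 0.1735], 'ee_pos': [0.4672, 0.0882, 0.2359], 'ee_rot': [0.0, 0.756, 0.6545, 0.0], 'ft_force': [-0.3598, -0.8395, 0.5833], 'grip_width': 0.0855, 'finger_force': 0.0}
([292, 133, 44, 45, 1535], array([0.47458911, 0.14379873]))
([293, 188, 42, 40, 1303], array([0.46700162, 0.09341895]))
([272, 237, 13, 103, 851], array([0.41689005, 0.01384301]))
([293, 240, 41, 35, 1078], array([0.45938554, 0.04265714]))
([294, 289, 39, 30, 891], array([ 0.45177966, -0.00803967]))
green [(579, [488.3, 63.6], [0.6393, 0.1994])]
amber [(160, [508.8, 280.1], [0.6572, -0.0107]), (385, [519.1, 289.4], [0.6679, -0.0227]), (101, [511.7, 476.2], [0.6607, -0.2718])]
blue [(9560, [313.2, 195.6], [0.4689, 0.1077]), (237, [580.9, 178.9], [0.7154, 0.0876])]
red [(448, [314.1, 58.5], [0.4855, 0.2174]), (795, [5.9, 353.0], [0.1515, 0.0026])]
[152 150 145] [23 30 25] [164 112  19]
top [(36, [76.5, 77.9], [1.046, 0.6892]), (63, [274.7, 222.5], [0.6399, 0.1981])] [(45, [21.2, 79.4], [1.0491, 0.83]), (61, [357.4, 168.2], [0.7677, -0.0113]), (85, [364.6
[... 437 characters left out ...]
51, [542.8, 302.1], [0.4137, -0.4274]), (65, [351.5, 284.9], [0.478, 0.0216]), (81, [374.1, 288.0], [0.4677, -0.0315]), (51, [310.5, 298.9], [0.4495, 0.1206]), (124, [343.3, 302.5], [0.4371, 0.0435])]
side [(77, [262.9, 275.5], [0.6408, 0.1957]), (42, [262.8, 282.5], [0.6347, 0.214])] [(65, [319.3, 144.0], [0.6571, -0.3015]), (235, [238.7, 205.9], [0.7697, -0.0015]), (108, [283.0, 208.6], [0.6671, -0.0178]), (76, [89.0, 351.5], [0.8771, 0.4493])] [(171, [421.1, 134.8], [0.4007, -0.4144]), (86, [305.5, 183.5], [0.6439, -0.1233]), (104, [145.3, 208.4], [0.9751, 0.0611]), (1746, [357.7, 254.7], [0.4688, 0.0887]), (3005, [107.9, 353.4], [0.8424, 0.4445]), (197, [241.3, 439.0], [0.5566, 0.5352])]
```

Wrist view: the carrier is at the loading detent and all four nests are visible in a line. From these I take n3 (.4746,.1438), n2 (.4672,.0943), n1 (.4597,.0449), yaw about -8.5°. Next I hover over the green cap.

Call:
jog_arm(slide=[[0.134,0.155,0.106],[0.134,0.155,0.106],[0.134,0.155,0.106],[0.134,0.155,0.106],[0.134,0.155,0.106],[0.134,0.155,0.106],[0.134,0.155,0.106],[0.134,0.155,0.106],[0.134,0.155,0.106],[0.134,0.155,0.106]], delta_rot=[[0,0,0.25],[0,0,0.25],[0,0,0.25],[0,0,0.25],[0,0,0.25],[0,0,0.25],[0,0,0.25],[0,0,0.25],[0,0,0.25],[0,0,0.25]], jaw=[-1,-1,-1,-1,-1,-1,-1,-1,-1,-1])

```text
time_s: 9.57
ee_pos: [0.6397, 0.1982, 0.1311]
ee_rot: [0.0, 0.758, 0.653, 0.001]
ft_force: [0.7, 0.6, 0.0]
grip_width: 0.0853
finger_force: 0.0
```

```bash
python3 - <<'E'
from h import *
st();c=calibration("wrist");im=grab_frame("wrist");save(im,"w4")
print(colour("wrist",45,85,.024,c,im))
for d in landmark_of("wrist","cap_green")[:2]: print(d, w("wrist",d["location"],0,c).round(4))
E
```

```text
{'time_s': 9.5667, 'joint_pos': [0.1895, 0.2305, 1.5883, -0.0001, 1.3212, 0.338], 'ee_pos': [0.6397, 0.1982, 0.1311], 'ee_rot': [0.0004, 0.7576, 0.6527, 0.0006], 'ft_force': [0.7311, 0.5721, 0.0341], 'grip_width': 0.0853, 'finger_force': 0.0}
[(51, [321.8, 220.9], [0.647, 0.212]), (751, [312.8, 240.4], [0.6386, 0.199])]
{'location': [314.8, 233.2], 'confidence': 0.72} [0.6401 0.198  0.    ]
{'location': [346.6, 332.1], 'confidence': 0.7} [0.6538 0.1096 0.    ]
```

View pics/w4.png

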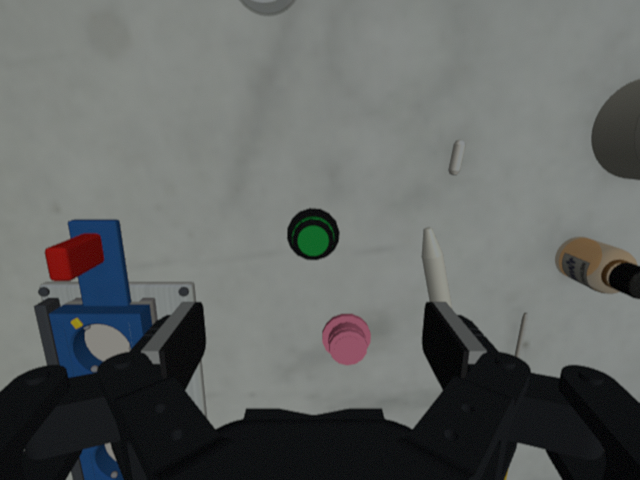

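Call:
jog_arm(slide=[[0.001,-0.001,0.04],[0.001,-0.001,0.075],[0.001,-0.001,0.1],[0.001,-0.001,0.115],[0.001,-0.001,0.12],[0.001,-0.001,0.121],[0.001,-0.001,0.121]], delta_rot=[[0,0,0],[0,0,0],[0,0,0],[0,0,0],[0,0,0],[0,0,0],[0,0,0]], jaw=[-1,-1,-1,-1,-1,-1,-1])

```text
time_s: 10.25
ee_pos: [0.6401, 0.1999, 0.0106]
ee_rot: [0.001, 0.757, 0.653, 0.001]
ft_force: [0.8, 0.1, 0.6]
grip_width: 0.0851
finger_force: 0.0
```

Call:
jog_arm(slide=[[0,0,0],[0,0,0],[0,0,0],[0,0,0],[0,0,0],[0,0,0],[0,0,0],[0,0,0],[0,0,0]], delta_rot=[[0,0,0],[0,0,0],[0,0,0],[0,0,0],[0,0,0],[0,0,0],[0,0,0],[0,0,0],[0,0,0]], jaw=[1,1,1,1,1,1,1,1,1], force=40)

```text
time_s: 11.0
ee_pos: [0.6396, 0.1999, 0.0099]
ee_rot: [0.0, 0.757, 0.653, 0.001]
ft_force: [-0.9, 0.2, 5.7]
grip_width: 0.0283
finger_force: 39.8
```

Call:
jog_arm(slide=[[0,0,-0.02],[0,0,-0.04],[0,0,-0.07],[0,0,-0.1],[0,0,-0.1],[0,0,-0.1]], delta_rot=[[0,0,0],[0,0,0],[0,0,0],[0,0,0],[0,0,0],[0,0,0]], jaw=[1,1,1,1,1,1])

```text
time_s: 11.5
ee_pos: [0.6402, 0.2001, 0.1112]
ee_rot: [0.001, 0.757, 0.653, 0.002]
ft_force: [0.9, -1.3, -1.0]
grip_width: 0.0279
finger_force: 41.6
```

```bash
python3 - <<'E'
from h import *
s=st();c=calibration("wrist");im=grab_frame("wrist");save(im[200:480,120:520],"w5")
z=s["ee_pos"][2]+.014
print(colour("wrist",45,85,z,c,im)); print(s["ee_pos"])
to([.4746,.1438,.11],81.5)
E
```

```text
{'time_s': 11.5, 'joint_pos': [0.192, 0.2505, 1.6001, -0.0, 1.2867, 0.34], 'ee_pos': [0.6402, 0.2001, 0.1112], 'ee_rot': [0.0011, 0.7574, 0.6529, 0.0018], 'ft_force': [0.9288, -1.2511, -0.9803], 'grip_width': 0.0279, 'finger_force': 41.5754}
[(424, [317.3, 287.9], [0.643, 0.2143]), (2342, [313.6, 324.9], [0.6393, 0.1991])]
[0.64023026 0.20006478 0.11118988]
slide [-0.0795, -0.1541, -0.0013] rot [0.0, -0.0, 0.02]
```

View pics/w5.png

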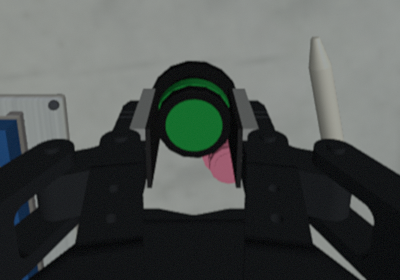

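Call:
jog_arm(slide=[[-0.02,-0.038,0],[-0.038,-0.075,0],[-0.056,-0.11,0],[-0.07,-0.138,0],[-0.076,-0.15,0],[-0.0785,-0.154,0],[-0.0785,-0.154,0],[-0.0785,-0.154,0],[-0.0785,-0.154,0]], delta_rot=[[0,0,0],[0,0,0],[0,0,0],[0,0,0],[0,0,0],[0,0,0],[0,0,0],[0,0,0],[0,0,0]], jaw=[1,1,1,1,1,1,1,1,1])

```text
time_s: 12.3
ee_pos: [0.4758, 0.145, 0.1087]
ee_rot: [-0.0, 0.757, 0.653, -0.0]
ft_force: [-0.8, -0.2, -1.2]
grip_width: 0.0283
finger_force: 41.6
```

```bash
python3 - <<'E'
from h import *
s=st();to([.4746,.1438,.046],81.5);c=calibration("wrist");im=grab_frame("wrist");save(im,"w6")
print(colour("wrist",45,85,s["ee_pos"][2]+.014,c,im))
E
```

```text
{'time_s': 12.3, 'joint_pos': [0.1461, -0.1472, 2.0179, 0.0, 1.2709, 0.2941], 'ee_pos': [0.4758, 0.145, 0.1087], 'ee_rot': [-0.0, 0.7575, 0.6529, -0.0], 'ft_force': [-0.8292, -0.1949, -1.2343], 'grip_width': 0.0283, 'finger_force': 41.6193}
slide [-0.0014, -0.001, 0.0627] rot [-0.0, -0.0, 0.02]
[(473, [315.4, 288.2], [0.4779, 0.1593]), (2366, [313.6, 324.9], [0.4749, 0.144])]
```

Call:
jog_arm(slide=[[0,0,0.025],[0,0,0.045],[0,0,0.055],[0,0,0.06],[0,0,0.063],[0,0,0.0635],[0,0,0.0635]], delta_rot=[[0,0,0],[0,0,0],[0,0,0],[0,0,0],[0,0,0],[0,0,0],[0,0,0]], jaw=[1,1,1,1,1,1,1])

```text
time_s: 12.93
ee_pos: [0.4758, 0.145, 0.0462]
ee_rot: [0.0, 0.757, 0.653, 0.001]
ft_force: [0.2, -0.0, 0.9]
grip_width: 0.028
finger_force: 41.6
```

Call:
jog_arm(slide=[[0,0,0.001],[0,0,0.001],[0,0,0.001]], delta_rot=[[0,0,0],[0,0,0],[0,0,0]], jaw=[1,1,1])

```text
time_s: 13.18
ee_pos: [0.4754, 0.1449, 0.045]
ee_rot: [0.0, 0.757, 0.653, 0.001]
ft_force: [0.1, -0.1, -0.4]
grip_width: 0.0283
finger_force: 41.6
```

Call:
jog_arm(slide=[[0,0,0],[0,0,0],[0,0,0],[0,0,0],[0,0,0],[0,0,0],[0,0,-0.03],[0,0,-0.06],[0,0,-0.095],[0,0,-0.095]], delta_rot=[[0,0,0],[0,0,0],[0,0,0],[0,0,0],[0,0,0],[0,0,0],[0,0,0],[0,0,0],[0,0,0],[0,0,0]], jaw=[-1,-1,-1,-1,-1,-1,-1,-1,-1,-1])

```text
time_s: 14.02
ee_pos: [0.4795, 0.1456, 0.1473]
ee_rot: [0.004, 0.757, 0.653, 0.006]
ft_force: [0.3, 0.4, 1.4]
grip_width: 0.0853
finger_force: 0.0
```

```bash
python3 - <<'E'
from h import *
s=st();c=calibration("wrist");im=grab_frame("wrist");save(im,"w7")
print(colour("wrist",45,85,.058,c,im)); to([.668,-.0225,.13],81.5)
im=grab_frame("top"); print("top",colour("top",10,22,.024,None,im),colour("top",105,130,.024,None,im)[5:])
E
```

```text
{'time_s': 14.0167, 'joint_pos': [0.1461, -0.1913, 1.9879, 0.0, 1.3318, 0.294], 'ee_pos': [0.4795, 0.1456, 0.1473], 'ee_rot': [0.0035, 0.7574, 0.6529, 0.0056], 'ft_force': [0.328, 0.4465, 1.4102], 'grip_width': 0.0853, 'finger_force': 0.0}
[(98, [311.7, 231.3], [0.4804, 0.1574]), (857, [306.2, 252.9], [0.4746, 0.1433])]
slide [-0.1381, 0.2124, 0.0159] rot [0.52, -0.16, 0.03]
top [(48, [22.5, 79.4], [1.049, 0.8266]), (62, [358.7, 168.3], [0.7674, -0.0145]), (78, [364.6, 206.8], [0.6681, -0.0224]), (76, [455.4, 209.4], [0.6502, -0.2433])] [(78, [408.4, 214.0], [0.6446, -0.1278]), (60, [140.1, 262.5], [0.5578, 0.5232]), (66, [314.3, 281.3], [0.4912, 0.1094]), (33, [337.4, 281.0], [0.489, 0.0546]), (351, [542.8, 302.1], [0.4137, -0.4274]), (102, [354.1, 284.1], [0.4795, 0.0153]), (102, [281.5, 287.8], [0.4795, 0.1878]), (87, [373.5, 287.6], [0.4687, -0.0303]), (105, [312.2, 299.6], [0.4478, 0.1165]), (157, [357.9, 303.9], [0.4319, 0.0093])]
```

View pics/w7.png

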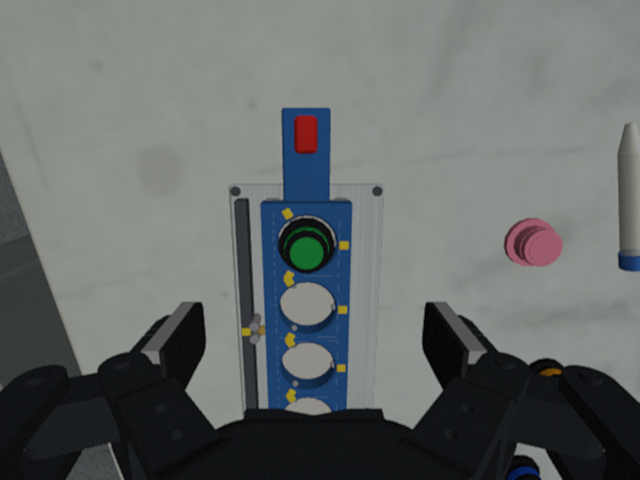

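Green sits upright in nest 3. Next is amber.

Call:
jog_arm(slide=[[-0.137,0.214,0.01],[-0.137,0.214,0.01],[-0.137,0.214,0.01],[-0.137,0.214,0.01],[-0.137,0.214,0.01],[-0.137,0.214,0.01],[-0.137,0.214,0.01],[-0.137,0.214,0.01],[-0.137,0.214,0.01],[-0.137,0.214,0.01]], delta_rot=[[0,0,0],[0,0,0],[0,0,0],[0,0,0],[0,0,0],[0,0,0],[0,0,0],[0,0,0],[0,0,0],[0,0,0]], jaw=[-1,-1,-1,-1,-1,-1,-1,-1,-1,-1])

```text
time_s: 14.95
ee_pos: [0.6649, -0.0211, 0.1281]
ee_rot: [-0.001, 0.757, 0.653, -0.001]
ft_force: [0.6, -0.8, -1.0]
grip_width: 0.0854
finger_force: 0.0
```

```bash
python3 - <<'E'
from h import *
s=st();c=calibration("wrist");im=grab_frame("wrist");save(im,"w8")
r=colour("wrist",10,22,.024,c,im);print(r); 
b=max(r,key=lambda a:a[0]);to(b[2]+[.01],81.5)
E
```

```text
{'time_s': 14.95, 'joint_pos': [-0.1436, 0.2261, 1.5988, 0.0003, 1.3192, 0.0034], 'ee_pos': [0.6649, -0.0211, 0.1281], 'ee_rot': [-0.0011, 0.7572, 0.6532, -0.0007], 'ft_force': [0.5606, -0.7901, -0.9674], 'grip_width': 0.0854, 'finger_force': 0.0}
[(180, [318.6, 226.3], [0.6691, -0.0102]), (822, [318.4, 243.4], [0.6672, -0.0223])]
slide [-0.0011, 0.0024, 0.1187] rot [-0.09, -0.01, 0.09]
```

Call:
jog_arm(slide=[[-0.001,0.0015,0.04],[-0.001,0.0015,0.075],[-0.001,0.0015,0.1],[-0.001,0.0015,0.114],[-0.001,0.0015,0.119],[-0.001,0.0015,0.12],[-0.001,0.0015,0.12]], delta_rot=[[0,0,0],[0,0,0],[0,0,0],[0,0,0],[0,0,0],[0,0,0],[0,0,0]], jaw=[-1,-1,-1,-1,-1,-1,-1])

```text
time_s: 15.58
ee_pos: [0.6687, -0.0232, 0.011]
ee_rot: [0.001, 0.757, 0.653, 0.001]
ft_force: [-0.2, -0.5, 0.5]
grip_width: 0.0852
finger_force: 0.0
```

Call:
jog_arm(slide=[[0,0,0],[0,0,0],[0,0,0],[0,0,0],[0,0,0],[0,0,0],[0,0,0],[0,0,0],[0,0,0]], delta_rot=[[0,0,0],[0,0,0],[0,0,0],[0,0,0],[0,0,0],[0,0,0],[0,0,0],[0,0,0],[0,0,0]], jaw=[1,1,1,1,1,1,1,1,1], force=40)

```text
time_s: 16.33
ee_pos: [0.6686, -0.0236, 0.0104]
ee_rot: [0.001, 0.757, 0.653, 0.001]
ft_force: [-0.2, -0.1, 6.1]
grip_width: 0.0283
finger_force: 39.8
```

Call:
jog_arm(slide=[[0,0,-0.02],[0,0,-0.04],[0,0,-0.07],[0,0,-0.1],[0,0,-0.1],[0,0,-0.1],[0,0,-0.1]], delta_rot=[[0,0,0],[0,0,0],[0,0,0],[0,0,0],[0,0,0],[0,0,0],[0,0,0]], jaw=[1,1,1,1,1,1,1])

```text
time_s: 16.92
ee_pos: [0.6669, -0.0233, 0.1081]
ee_rot: [-0.001, 0.757, 0.653, -0.001]
ft_force: [0.4, -0.4, -0.2]
grip_width: 0.0281
finger_force: 39.5
```

```bash
python3 - <<'E'
from h import *
s=st();c=calibration("wrist");im=grab_frame("wrist");save(im[200:480,120:520],"w9")
r=colour("wrist",10,22,s["ee_pos"][2]+.014,c,im);print(r)
b=max(r,key=lambda a:a[0]);o=np.array(b[2])-s["ee_pos"][:2];print(o); to([.4672-o[0],.0943-o[1],.11],81.5)
E
```

```text
{'time_s': 16.9167, 'joint_pos': [-0.1464, 0.2499, 1.6063, 0.0, 1.2873, 0.0017], 'ee_pos': [0.6669, -0.0233, 0.1081], 'ee_rot': [-0.0007, 0.7575, 0.6529, -0.0006], 'ft_force': [0.3507, -0.3746, -0.1599], 'grip_width': 0.0281, 'finger_force': 39.5352}
[(571, [314.1, 283.0], [0.6688, -0.0069]), (2451, [313.5, 319.5], [0.6664, -0.022])]
[-0.00052899  0.00133068]
slide [0.0856, -0.2136, -0.0021] rot [-0.21, -0.0, 0.02]
```

Call:
jog_arm(slide=[[0.014,-0.036,0],[0.028,-0.072,0],[0.043,-0.108,0],[0.057,-0.144,0],[0.071,-0.178,0],[0.08,-0.202,0],[0.085,-0.213,0],[0.0855,-0.2145,0],[0.0855,-0.2145,0],[0.0855,-0.2145,0]], delta_rot=[[0,0,0],[0,0,0],[0,0,0],[0,0,0],[0,0,0],[0,0,0],[0,0,0],[0,0,0],[0,0,0],[0,0,0]], jaw=[1,1,1,1,1,1,1,1,1,1])

```text
time_s: 17.8
ee_pos: [0.4692, 0.0923, 0.1092]
ee_rot: [0.0, 0.758, 0.653, 0.0]
ft_force: [-0.2, 0.3, -0.2]
grip_width: 0.0283
finger_force: 39.6
```

```bash
python3 - <<'E'
from h import *
s=st();c=calibration("wrist");im=grab_frame("wrist");save(im,"w10")
r=colour("wrist",10,22,s["ee_pos"][2]+.014,c,im);print(r)
b=max(r,key=lambda a:a[0]);o=np.array(b[2])-s["ee_pos"][:2];print(o); to([.4672-o[0],.0943-o[1],.045],81.5)
E
```

```text
{'time_s': 17.8, 'joint_pos': [0.0386, -0.1989, 2.0617, -0.0003, 1.2785, 0.1872], 'ee_pos': [0.4692, 0.0923, 0.1092], 'ee_rot': [0.0002, 0.7576, 0.6527, 0.0], 'ft_force': [-0.1762, 0.3173, -0.2234], 'grip_width': 0.0283, 'finger_force': 39.6317}
[(594, [314.0, 283.1], [0.471, 0.1086]), (31, [255.4, 283.7], [0.449, 0.1117]), (2465, [313.5, 319.5], [0.4686, 0.0936])]
[-0.0005517   0.00132776]
slide [0.0006, -0.0018, 0.0644] rot [0.02, 0.01, -0.03]
```

Call:
jog_arm(slide=[[0.001,-0.001,0.025],[0.001,-0.001,0.045],[0.001,-0.001,0.055],[0.001,-0.001,0.06],[0.001,-0.001,0.063],[0.001,-0.001,0.064],[0.001,-0.001,0.064]], delta_rot=[[0,0,0],[0,0,0],[0,0,0],[0,0,0],[0,0,0],[0,0,0],[0,0,0]], jaw=[1,1,1,1,1,1,1])

```text
time_s: 18.43
ee_pos: [0.4682, 0.0938, 0.0461]
ee_rot: [0.0, 0.758, 0.653, 0.0]
ft_force: [0.4, 0.5, -0.7]
grip_width: 0.0286
finger_force: 39.6
```

Call:
jog_arm(slide=[[0,0,0],[0,0,0]], delta_rot=[[0,0,0],[0,0,0]], jaw=[1,1])

```text
time_s: 18.6
ee_pos: [0.4682, 0.0939, 0.0463]
ee_rot: [0.001, 0.757, 0.653, 0.001]
ft_force: [0.2, -0.4, -0.1]
grip_width: 0.0284
finger_force: 39.6
```

Call:
jog_arm(slide=[[0,0,0],[0,0,0],[0,0,0],[0,0,0],[0,0,0],[0,0,0],[0,0,-0.03],[0,0,-0.06],[0,0,-0.095],[0,0,-0.095]], delta_rot=[[0,0,0],[0,0,0],[0,0,0],[0,0,0],[0,0,0],[0,0,0],[0,0,0],[0,0,0],[0,0,0],[0,0,0]], jaw=[-1,-1,-1,-1,-1,-1,-1,-1,-1,-1])

```text
time_s: 19.43
ee_pos: [0.4719, 0.0942, 0.1482]
ee_rot: [0.004, 0.757, 0.653, 0.005]
ft_force: [1.5, 0.2, 2.0]
grip_width: 0.0856
finger_force: 0.0
```

```bash
python3 - <<'E'
from h import *
s=st();c=calibration("wrist");im=grab_frame("wrist");save(im,"w11")
print(colour("wrist",10,22,.058,c,im),colour("wrist",45,85,.058,c,im)); 
im=grab_frame("top"); t=[a for a in colour("top",105,130,.024,None,im) if abs(a[2][0]-.645)<.06 and abs(a[2][1]+.127)<.06];print(t)
to([.644,-.127,.13],81.5)
E
```

```text
{'time_s': 19.4333, 'joint_pos': [0.0421, -0.2452, 2.0315, 0.0, 1.3421, 0.19], 'ee_pos': [0.4719, 0.0942, 0.1482], 'ee_rot': [0.0041, 0.7574, 0.6529, 0.0052], 'ft_force': [1.4854, 0.2035, 1.954], 'grip_width': 0.0856, 'finger_force': 0.0}
[(255, [307.3, 231.2], [0.47, 0.1061]), (891, [305.5, 249.8], [0.4668, 0.0937])] [(1029, [305.7, 173.0], [0.4747, 0.1436])]
[(77, [408.4, 214.0], [0.6444, -0.1278])]
slide [-0.1927, 0.2058, 0.0132] rot [0.25, -0.05, 0.02]
```

Call:
jog_arm(slide=[[-0.192,0.206,0.011],[-0.192,0.206,0.011],[-0.192,0.206,0.011],[-0.192,0.206,0.011],[-0.192,0.206,0.011],[-0.192,0.206,0.011],[-0.192,0.206,0.011],[-0.192,0.206,0.011],[-0.192,0.206,0.011],[-0.192,0.206,0.011]], delta_rot=[[0,0,0],[0,0,0],[0,0,0],[0,0,0],[0,0,0],[0,0,0],[0,0,0],[0,0,0],[0,0,0],[0,0,0]], jaw=[-1,-1,-1,-1,-1,-1,-1,-1,-1,-1])

```text
time_s: 20.37
ee_pos: [0.6415, -0.1258, 0.1271]
ee_rot: [-0.002, 0.758, 0.653, -0.001]
ft_force: [-0.2, -0.4, 0.4]
grip_width: 0.0855
finger_force: 0.0
```

```bash
python3 - <<'E'
from h import *
s=st();c=calibration("wrist");im=grab_frame("wrist");save(im,"w12")
r=colour("wrist",105,130,.024,c,im);print(r); 
b=min(r,key=lambda a:abs(a[1][0]-313)+abs(a[1][1]-242));to(b[2]+[.01],81.5)
E
```

```text
{'time_s': 20.3667, 'joint_pos': [-0.3075, 0.2023, 1.6281, 0.0004, 1.3151, -0.1594], 'ee_pos': [0.6415, -0.1258, 0.1271], 'ee_rot': [-0.0018, 0.7575, 0.6528, -0.0009], 'ft_force': [-0.2172, -0.3537, 0.4329], 'grip_width': 0.0855, 'finger_force': 0.0}
[(5178, [20.5, 84.2], [0.4739, 0.0033]), (164, [319.2, 226.6], [0.646, -0.1148]), (811, [318.6, 244.1], [0.6438, -0.1272])]
slide [-0.0016, 0.0028, 0.1177] rot [-0.17, -0.04, 0.05]
```

Call:
jog_arm(slide=[[0,0.0015,0.04],[0,0.0015,0.075],[0,0.0015,0.1],[0,0.0015,0.114],[0,0.0015,0.118],[0,0.0015,0.119],[0,0.0015,0.119]], delta_rot=[[0,0,0],[0,0,0],[0,0,0],[0,0,0],[0,0,0],[0,0,0],[0,0,0]], jaw=[-1,-1,-1,-1,-1,-1,-1])

```text
time_s: 21.0
ee_pos: [0.6453, -0.1265, 0.012]
ee_rot: [0.001, 0.757, 0.653, 0.001]
ft_force: [-0.1, 0.0, 0.4]
grip_width: 0.0859
finger_force: 0.0
```

Call:
jog_arm(slide=[[0,0,0],[0,0,0],[0,0,0],[0,0,0],[0,0,0],[0,0,0],[0,0,0],[0,0,0],[0,0,0]], delta_rot=[[0,0,0],[0,0,0],[0,0,0],[0,0,0],[0,0,0],[0,0,0],[0,0,0],[0,0,0],[0,0,0]], jaw=[1,1,1,1,1,1,1,1,1], force=40)

```text
time_s: 21.75
ee_pos: [0.645, -0.1269, 0.0114]
ee_rot: [0.001, 0.757, 0.653, 0.0]
ft_force: [-0.2, -0.7, 6.0]
grip_width: 0.0279
finger_force: 39.8
```

Call:
jog_arm(slide=[[0,0,-0.02],[0,0,-0.04],[0,0,-0.07],[0,0,-0.1],[0,0,-0.1],[0,0,-0.1],[0,0,-0.1]], delta_rot=[[0,0,0],[0,0,0],[0,0,0],[0,0,0],[0,0,0],[0,0,0],[0,0,0]], jaw=[1,1,1,1,1,1,1])

```text
time_s: 22.33
ee_pos: [0.6435, -0.1264, 0.1091]
ee_rot: [-0.001, 0.757, 0.653, -0.0]
ft_force: [0.1, 0.4, -1.5]
grip_width: 0.0278
finger_force: 39.5
```

```bash
python3 - <<'E'
from h import *
s=st();c=calibration("wrist");im=grab_frame("wrist");save(im[200:480,120:520],"w13")
r=colour("wrist",105,130,s["ee_pos"][2]+.014,c,im);print(r)
b=min(r,key=lambda a:abs(a[1][0]-313)+abs(a[1][1]-322));o=np.array(b[2])-s["ee_pos"][:2];print(o); to([.4597-o[0],.0449-o[1],.11],81.5)
E
```

```text
{'time_s': 22.3333, 'joint_pos': [-0.3073, 0.2237, 1.6354, 0.0, 1.2843, -0.1593], 'ee_pos': [0.6435, -0.1264, 0.1091], 'ee_rot': [-0.0008, 0.7574, 0.6529, -0.0005], 'ft_force': [0.1108, 0.3812, -1.4792], 'grip_width': 0.0278, 'finger_force': 39.508}
[(1775, [8.5, 107.0], [0.5538, -0.0327]), (544, [314.1, 286.2], [0.6453, -0.1113]), (2370, [313.5, 322.2], [0.6428, -0.1263])]
[-7.42444465e-04  5.36039638e-05]
slide [0.1422, -0.2058, -0.001] rot [-0.2, -0.03, 0.02]
```

Call:
jog_arm(slide=[[0.023,-0.034,0],[0.046,-0.067,0],[0.069,-0.1,0],[0.092,-0.134,0],[0.114,-0.166,0],[0.132,-0.192,0],[0.141,-0.205,0],[0.1425,-0.2075,0],[0.1425,-0.2075,0],[0.1425,-0.2075,0]], delta_rot=[[0,0,0],[0,0,0],[0,0,0],[0,0,0],[0,0,0],[0,0,0],[0,0,0],[0,0,0],[0,0,0],[0,0,0]], jaw=[1,1,1,1,1,1,1,1,1,1])

```text
time_s: 23.22
ee_pos: [0.4601, 0.0446, 0.1096]
ee_rot: [-0.0, 0.757, 0.653, -0.0]
ft_force: [0.4, 0.9, -0.5]
grip_width: 0.028
finger_force: 39.6
```

```bash
python3 - <<'E'
from h import *
s=st();c=calibration("wrist");im=grab_frame("wrist");save(im,"w14")
r=colour("wrist",105,130,s["ee_pos"][2]+.014,c,im);print(r)
b=min(r,key=lambda a:abs(a[1][0]-313)+abs(a[1][1]-322));o=np.array(b[2])-s["ee_pos"][:2];print(o); to([.4597-o[0],.0449-o[1],.045],81.5)
E
```

```text
{'time_s': 23.2167, 'joint_pos': [-0.0644, -0.2417, 2.0967, -0.0004, 1.2875, 0.0837], 'ee_pos': [0.4601, 0.0446, 0.1096], 'ee_rot': [-0.0002, 0.7575, 0.6529, -0.0005], 'ft_force': [0.4167, 0.9245, -0.5091], 'grip_width': 0.028, 'finger_force': 39.6032}
[(16670, [313.8, 128.5], [0.4702, 0.1164]), (584, [314.2, 286.2], [0.4619, 0.0597]), (2396, [313.5, 322.2], [0.4594, 0.0447]), (1437, [314.8, 358.3], [0.4575, 0.0287])]
[-0.00069072  0.00010628]
slide [0.0005, -0.0002, 0.0649] rot [-0.03, 0.02, -0.02]
```

Call:
jog_arm(slide=[[0,0,0.025],[0,0,0.045],[0,0,0.055],[0,0,0.06],[0,0,0.063],[0,0,0.0635],[0,0,0.0635],[0,0,0.0635]], delta_rot=[[0,0,0],[0,0,0],[0,0,0],[0,0,0],[0,0,0],[0,0,0],[0,0,0],[0,0,0]], jaw=[1,1,1,1,1,1,1,1])

```text
time_s: 23.93
ee_pos: [0.4611, 0.0448, 0.048]
ee_rot: [0.001, 0.757, 0.653, 0.001]
ft_force: [-0.5, -0.9, -0.8]
grip_width: 0.0285
finger_force: 39.6
```

Call:
jog_arm(slide=[[0,0,0],[0,0,0],[0,0,0],[0,0,0],[0,0,0],[0,0,0],[0,0,-0.03],[0,0,-0.06],[0,0,-0.1],[0,0,-0.13]], delta_rot=[[0,0,0],[0,0,0],[0,0,0],[0,0,0],[0,0,0],[0,0,0],[0,0,0],[0,0,0],[0,0,0],[0,0,0]], jaw=[-1,-1,-1,-1,-1,-1,-1,-1,-1,-1])

```text
time_s: 24.77
ee_pos: [0.4604, 0.045, 0.1795]
ee_rot: [0.001, 0.757, 0.653, 0.001]
ft_force: [0.4, 0.3, 0.9]
grip_width: 0.0855
finger_force: 0.0
```

```bash
python3 - <<'E'
from h import *
s=st();c=calibration("wrist");im=grab_frame("wrist");save(im,"w15")
print(colour("wrist",10,22,.058,c,im),colour("wrist",45,85,.058,c,im),colour("wrist",105,130,.058,c,im)); 
im=grab_frame("side");save(im,"s2");print([a for a in colour("side",2,14,.062,None,im,150) if abs(a[2][0]-.64)<.1 and abs(a[2][1]+.23)<.1])
im=grab_frame("top");print([a for a in colour("top",2,14,.066,None,im,150) if abs(a[2][0]-.64)<.1 and abs(a[2][1]+.23)<.1])
to([.64,-.23,.18],81.5)
E
```

```text
{'time_s': 24.7667, 'joint_pos': [-0.0637, -0.3176, 2.0356, 0.0, 1.4219, 0.0842], 'ee_pos': [0.4604, 0.045, 0.1795], 'ee_rot': [0.0006, 0.7574, 0.6529, 0.0006], 'ft_force': [0.4182, 0.3462, 0.9056], 'grip_width': 0.0855, 'finger_force': 0.0}
[(189, [314.8, 152.7], [0.4696, 0.1048]), (857, [313.3, 168.9], [0.4669, 0.0939])] [(970, [313.8, 92.6], [0.4748, 0.1438]), (31, [298.3, 109.1], [0.4627, 0.1351])] [(14160, [313.2, 156.2], [0.4682, 0.1026]), (197, [632.9, 130.4], [0.6902, 0.087]), (166, [315.7, 220.8], [0.4631, 0.0563]), (739, [313.4, 236.7], [0.4597, 0.0446])]
[(64, [319.3, 143.9], [0.6398, -0.2386])]
[(84, [455.6, 209.5], [0.6388, -0.2332])]
slide [-0.2456, 0.2164, 0.0019] rot [0.41, -0.04, 0.02]
```

View pics/w15.png

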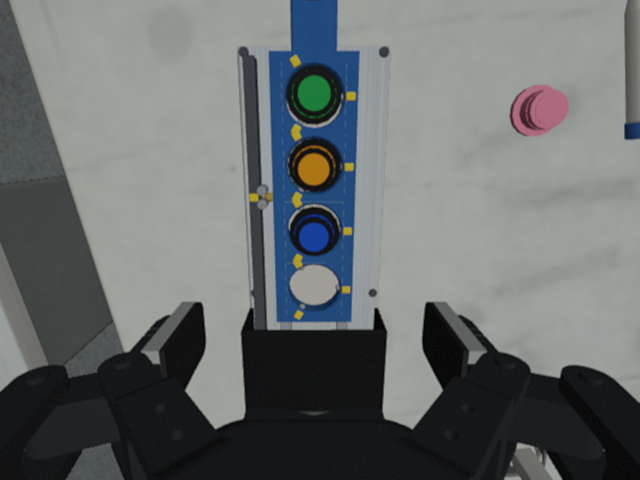

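All three caps stand upright in nests 3, 2 and 1. Now the pusher.

Call:
jog_arm(slide=[[-0.2495,0.2175,0.008],[-0.2495,0.2175,0.008],[-0.2495,0.2175,0.008],[-0.2495,0.2175,0.008],[-0.2495,0.2175,0.008],[-0.2495,0.2175,0.008],[-0.2495,0.2175,0.008],[-0.2495,0.2175,0.008],[-0.2495,0.2175,0.008],[-0.2495,0.2175,0.008]], delta_rot=[[0,0,0],[0,0,0],[0,0,0],[0,0,0],[0,0,0],[0,0,0],[0,0,0],[0,0,0],[0,0,0],[0,0,0]], jaw=[-1,-1,-1,-1,-1,-1,-1,-1,-1,-1])

```text
time_s: 25.75
ee_pos: [0.6376, -0.2352, 0.1651]
ee_rot: [-0.003, 0.758, 0.652, -0.001]
ft_force: [-0.6, -0.0, 0.2]
grip_width: 0.0855
finger_force: 0.0
```

```bash
python3 - <<'E'
from h import *
s=st();c=calibration("wrist");im=grab_frame("wrist");save(im,"w16")
r=colour("wrist",2,14,.066,c,im,150);print(r)
for q in("pusher","pusher_tray_in"):
    for d in landmark_of("wrist",q)[:1]: print(q,d["confidence"],w("wrist",d["location"],.004,c))
E
```

```text
{'time_s': 25.75, 'joint_pos': [-0.4628, 0.2273, 1.533, 0.0002, 1.3867, -0.3124], 'ee_pos': [0.6376, -0.2352, 0.1651], 'ee_rot': [-0.0025, 0.7582, 0.652, -0.001], 'ft_force': [-0.5979, -0.0157, 0.1855], 'grip_width': 0.0855, 'finger_force': 0.0}
[(1222, [314.3, 240.1], [0.6373, -0.232])]
pusher 0.61 [ 0.63227555 -0.23155444  0.004     ]
pusher_tray_in 0.84 [ 0.63591178 -0.23087294  0.004     ]
```

View pics/w16.png

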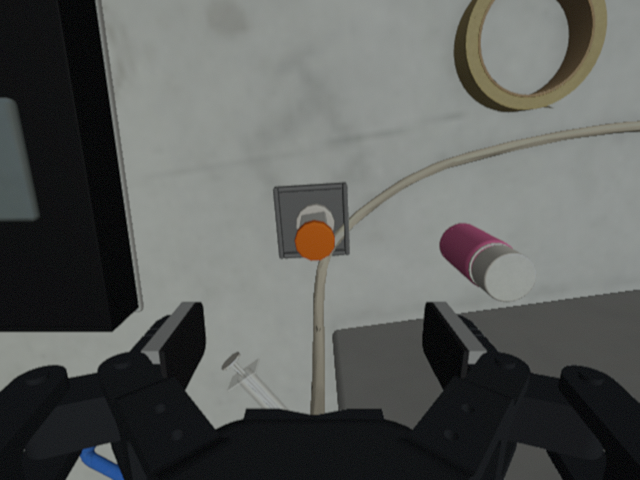

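```bash
python3 - <<'E'
import cv2
a=cv2.imread('pics/w16.png');cv2.imwrite('pics/p.png',cv2.resize(a[175:270,265:365],None,fx=6,fy=6,interpolation=cv2.INTER_CUBIC))
E
```

```text
(no output)
```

View pics/p.png

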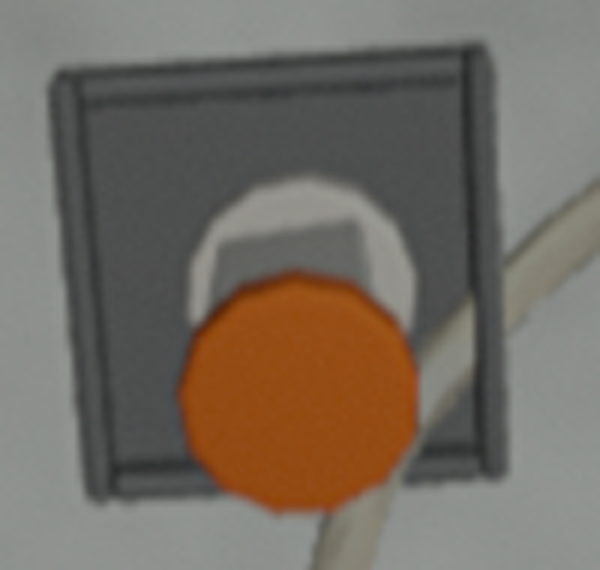

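Call:
jog_arm(slide=[[0,0,0.03],[0,0,0.05],[0,0,0.05],[0,0,0.05]], delta_rot=[[0,0,-5],[0,0,-9.5],[0,0,-9.5],[0,0,-9.5]], jaw=[-1,-1,-1,-1])

```text
time_s: 26.23
ee_pos: [0.637, -0.2322, 0.1175]
ee_rot: [-0.002, 0.701, 0.713, -0.0]
ft_force: [0.0, 0.2, 0.4]
grip_width: 0.0851
finger_force: 0.0
```

```bash
python3 - <<'E'
from h import *
s=st();c=calibration("wrist");im=grab_frame("wrist");save(im,"w17")
r=colour("wrist",2,14,.070,c,im,150);print(r); b=max(r,key=lambda a:a[0])
to(b[2]+[.018],91)
E
```

```text
{'time_s': 26.2333, 'joint_pos': [-0.4592, 0.2646, 1.5719, 0.0001, 1.3084, -0.4763], 'ee_pos': [0.637, -0.2322, 0.1175], 'ee_rot': [-0.0016, 0.701, 0.7131, -0.0005], 'ft_force': [0.0308, 0.2253, 0.4045], 'grip_width': 0.0851, 'finger_force': 0.0}
[(1850, [316.0, 267.1], [0.6374, -0.2306])]
slide [0.0023, -0.0008, 0.1015] rot [0.01, -0.0, -0.02]
```

Call:
jog_arm(slide=[[0.0015,0,0.03],[0.0015,0,0.055],[0.0015,0,0.075],[0.0015,0,0.088],[0.0015,0,0.096],[0.0015,0,0.099],[0.0015,0,0.0995],[0.0015,0,0.0995]], delta_rot=[[0,0,0],[0,0,0],[0,0,0],[0,0,0],[0,0,0],[0,0,0],[0,0,0],[0,0,0]], jaw=[-1,-1,-1,-1,-1,-1,-1,-1])

```text
time_s: 26.95
ee_pos: [0.6394, -0.2329, 0.021]
ee_rot: [0.001, 0.701, 0.713, 0.0]
ft_force: [-0.3, -0.1, 0.6]
grip_width: 0.0851
finger_force: 0.0
```

Call:
jog_arm(slide=[[0,0,0],[0,0,0],[0,0,0],[0,0,0],[0,0,0],[0,0,0],[0,0,0],[0,0,0],[0,0,0],[0,0,0]], delta_rot=[[0,0,0],[0,0,0],[0,0,0],[0,0,0],[0,0,0],[0,0,0],[0,0,0],[0,0,0],[0,0,0],[0,0,0]], jaw=[1,1,1,1,1,1,1,1,1,1], force=70)

```text
time_s: 27.78
ee_pos: [0.6385, -0.2325, 0.0197]
ee_rot: [0.0, 0.701, 0.713, 0.0]
ft_force: [-0.8, 0.8, 3.1]
grip_width: 0.0225
finger_force: 68.1
```

Call:
jog_arm(slide=[[0,0,-0.02],[0,0,-0.04],[0,0,-0.07],[0,0,-0.1],[0,0,-0.11],[0,0,-0.11],[0,0,-0.11],[0,0,-0.11]], delta_rot=[[0,0,0],[0,0,0],[0,0,0],[0,0,0],[0,0,0],[0,0,0],[0,0,0],[0,0,0]], jaw=[1,1,1,1,1,1,1,1])

```text
time_s: 28.45
ee_pos: [0.6369, -0.2317, 0.1263]
ee_rot: [-0.002, 0.701, 0.713, -0.001]
ft_force: [-0.1, 0.2, -0.6]
grip_width: 0.0223
finger_force: 68.5
```

```bash
python3 - <<'E'
from h import *
s=st();c=calibration("wrist");im=grab_frame("wrist");save(im[150:480,120:520],"w18")
r=colour("wrist",2,14,s["ee_pos"][2]+.052,c,im,150);print(r,s["ee_pos"])
to([.4748,.1438,.13],91)
E
```

```text
{'time_s': 28.45, 'joint_pos': [-0.4586, 0.2564, 1.5663, 0.0, 1.3233, -0.4764], 'ee_pos': [0.6369, -0.2317, 0.1263], 'ee_rot': [-0.0021, 0.7008, 0.7134, -0.0007], 'ft_force': [-0.082, 0.198, -0.609], 'grip_width': 0.0223, 'finger_force': 68.4985}
[(6492, [313.7, 371.1], [0.6364, -0.2272])] [ 0.63694488 -0.23168809  0.12626069]
slide [0.3782, -0.1552, -0.0025] rot [-0.26, -0.13, 0.02]
```

View pics/w18.png

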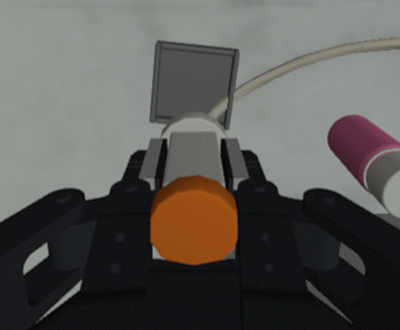

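```bash
python3 - <<'E'
from h import *
c=calibration("wrist");s=st();im=grab_frame("wrist");save(im,"w19")
g=cv2.cvtColor(im,cv2.COLOR_RGB2HSV)
col=g[250:330,313,2].astype(int);print(col.tolist())
for r in range(258,270,2): print(r,w("wrist",(313,r),s["ee_pos"][2]-.0157,c).round(4))
for px in [(313.7,328)]: print(w("wrist",px,s["ee_pos"][2]+.0503,c).round(4), w("wrist",px,s["ee_pos"][2]+.0403,c).round(4))
h=g[...,0];m=((h>=2)&(h<=14)&(g[...,1]>150)&(g[...,2]>60));rr=np.where(m[300:430,305:322].any(1))[0];print(rr.min()+300,rr.max()+300)
for r in(rr.min()+300,rr.max()+300):print(r,w("wrist",(313,r),s["ee_pos"][2]+.0403,c).round(4),w("wrist",(313,r),s["ee_pos"][2]+.0503,c).round(4))
E
```

```text
{'time_s': 28.5, 'joint_pos': [-0.4586, 0.2567, 1.5666, -0.0, 1.3234, -0.4764], 'ee_pos': [0.6367, -0.2316, 0.1259], 'ee_rot': [-0.0024, 0.7008, 0.7134, -0.0008], 'ft_force': [0.1428, 0.6483, -1.8594], 'grip_width': 0.0223, 'finger_force': 68.498}
[80, 79, 79, 80, 81, 81, 80, 81, 80, 79, 81, 82, 92, 98, 100, 101, 106, 116, 140, 153, 154, 151, 150, 149, 149, 149, 149, 149, 149, 149, 148, 136, 115, 103, 102, 103, 102, 103, 101, 102, 101, 101, 102, 102, 101, 101, 102, 102, 100, 102, 102, 101, 102, 101, 102, 102, 103, 102, 101, 102, 100, 101, 100, 100, 102, 103, 101, 101, 102, 102, 102, 101, 101, 102, 100, 91, 89, 95, 100, 99]
258 [ 0.6354 -0.2146  0.1102]
260 [ 0.6354 -0.2156  0.1102]
262 [ 0.6354 -0.2165  0.1102]
264 [ 0.6354 -0.2175  0.1102]
266 [ 0.6354 -0.2185  0.1102]
268 [ 0.6355 -0.2194  0.1102]
[ 0.636  -0.2143  0.1762] [ 0.636  -0.2197  0.1662]
326 414
326 [ 0.6358 -0.219   0.1662] [ 0.6358 -0.2137  0.1762]
414 [ 0.6364 -0.2519  0.1662] [ 0.6363 -0.2434  0.1762]
```

Call:
jog_arm(slide=[[0.037,-0.015,0],[0.074,-0.03,0],[0.111,-0.046,0],[0.148,-0.061,0],[0.185,-0.076,0],[0.222,-0.092,0],[0.259,-0.107,0],[0.296,-0.122,0],[0.333,-0.137,0],[0.36,-0.148,0]], delta_rot=[[0,0,0],[0,0,0],[0,0,0],[0,0,0],[0,0,0],[0,0,0],[0,0,0],[0,0,0],[0,0,0],[0,0,0]], jaw=[1,1,1,1,1,1,1,1,1,1])

```text
time_s: 29.38
ee_pos: [0.4814, 0.1272, 0.1275]
ee_rot: [-0.001, 0.7, 0.714, -0.001]
ft_force: [0.1, 0.3, -0.7]
grip_width: 0.0222
finger_force: 68.6
```

Call:
jog_arm(slide=[[0.012,-0.005,0],[0.0185,-0.0075,0],[0.0185,-0.0075,0],[0.0185,-0.0075,0],[0.0185,-0.0075,0]], delta_rot=[[0,0,0],[0,0,0],[0,0,0],[0,0,0],[0,0,0]], jaw=[1,1,1,1,1])

```text
time_s: 29.8
ee_pos: [0.4765, 0.1424, 0.1289]
ee_rot: [-0.0, 0.701, 0.713, -0.0]
ft_force: [-0.6, -1.1, -1.0]
grip_width: 0.022
finger_force: 68.6
```

```bash
python3 - <<'E'
from h import *
s=st();c=calibration("wrist");im=grab_frame("wrist");save(im,"w20")
to([.4758,.1443,.076],91)
g=cv2.cvtColor(im,cv2.COLOR_RGB2HSV);print(g[250:300,313,2].tolist())
E
```

```text
{'time_s': 29.8, 'joint_pos': [0.1408, -0.1713, 2.0029, -0.0004, 1.3106, 0.1243], 'ee_pos': [0.4765, 0.1424, 0.1289], 'ee_rot': [-0.0, 0.7012, 0.713, -0.0004], 'ft_force': [-0.5646, -1.0582, -0.989], 'grip_width': 0.022, 'finger_force': 68.6052}
slide [0.0021, -0.0007, 0.0531] rot [-0.02, 0.02, -0.07]
[112, 113, 112, 112, 112, 113, 113, 113, 114, 112, 113, 109, 101, 100, 104, 106, 108, 120, 143, 156, 158, 155, 153, 153, 152, 152, 152, 153, 153, 153, 152, 138, 114, 103, 104, 105, 105, 105, 104, 104, 104, 103, 104, 103, 105, 105, 105, 105, 104, 104]
```

Call:
jog_arm(slide=[[0.002,-0.0005,0.02],[0.002,-0.0005,0.035],[0.002,-0.0005,0.045],[0.002,-0.0005,0.051],[0.002,-0.0005,0.053],[0.002,-0.0005,0.053]], delta_rot=[[0,0,0],[0,0,0],[0,0,0],[0,0,0],[0,0,0],[0,0,0]], jaw=[1,1,1,1,1,1])

```text
time_s: 30.35
ee_pos: [0.4756, 0.1449, 0.0761]
ee_rot: [-0.0, 0.701, 0.713, -0.0]
ft_force: [-0.6, -0.4, -0.9]
grip_width: 0.0222
finger_force: 68.6
```

Call:
jog_arm(slide=[[0,0,0.001],[0,0,0.002],[0,0,0.003],[0,0,0.004],[0,0,0.005],[0,0,0.006]], delta_rot=[[0,0,0],[0,0,0],[0,0,0],[0,0,0],[0,0,0],[0,0,0]], jaw=[1,1,1,1,1,1])

```text
time_s: 30.85
ee_pos: [0.4764, 0.1455, 0.0713]
ee_rot: [0.001, 0.701, 0.713, 0.001]
ft_force: [-0.3, 1.5, 1.7]
grip_width: 0.0221
finger_force: 68.4
```

Call:
jog_arm(slide=[[0,0,0.001],[0,0,0.002],[0,0,0.003],[0,0,0.004],[0,0,0.005],[0,0,0.006]], delta_rot=[[0,0,0],[0,0,0],[0,0,0],[0,0,0],[0,0,0],[0,0,0]], jaw=[1,1,1,1,1,1])

```text
time_s: 31.35
ee_pos: [0.475, 0.1452, 0.0636]
ee_rot: [-0.0, 0.701, 0.713, -0.001]
ft_force: [0.1, 0.7, -0.7]
grip_width: 0.0225
finger_force: 68.6
```

Call:
jog_arm(slide=[[0,0,0.001],[0,0,0.002],[0,0,0.002]], delta_rot=[[0,0,0],[0,0,0],[0,0,0]], jaw=[1,1,1])

```text
time_s: 31.6
ee_pos: [0.4756, 0.1453, 0.0627]
ee_rot: [-0.0, 0.701, 0.713, -0.0]
ft_force: [-2.1, -0.2, 3.5]
grip_width: 0.0224
finger_force: 68.4
```

Call:
jog_arm(slide=[[0,0,0.001],[0,0,0.002],[0,0,0.003],[0,0,0.003],[0,0,0.003]], delta_rot=[[0,0,0],[0,0,0],[0,0,0],[0,0,0],[0,0,0]], jaw=[1,1,1,1,1])

```text
time_s: 32.02
ee_pos: [0.4769, 0.1458, 0.0626]
ee_rot: [0.0, 0.701, 0.713, 0.001]
ft_force: [-6.0, -0.7, 17.2]
grip_width: 0.0224
finger_force: 67.6
```

Call:
jog_arm(slide=[[0,0,-0.015],[0,0,-0.034],[0,0,-0.034],[0,0,-0.034]], delta_rot=[[0,0,0],[0,0,0],[0,0,0],[0,0,0]], jaw=[1,1,1,1])

```text
time_s: 32.35
ee_pos: [0.4765, 0.1454, 0.0941]
ee_rot: [0.001, 0.701, 0.713, 0.001]
ft_force: [-0.2, -0.0, -1.4]
grip_width: 0.0224
finger_force: 69.4
```

```bash
python3 - <<'E'
from h import *
s=st();c=calibration("wrist");im=grab_frame("wrist");save(im,"w21")
g=cv2.cvtColor(im,cv2.COLOR_RGB2HSV);print(g[250:300,313,2].tolist())
to([.4679,.0944,.076],91)
E
```

```text
{'time_s': 32.35, 'joint_pos': [0.1466, -0.1283, 2.0275, -0.0, 1.2397, 0.1289], 'ee_pos': [0.4765, 0.1454, 0.0941], 'ee_rot': [0.0008, 0.7008, 0.7134, 0.0011], 'ft_force': [-0.1599, -0.0309, -1.4148], 'grip_width': 0.0224, 'finger_force': 69.4419}
[21, 22, 16, 22, 45, 90, 113, 118, 116, 117, 117, 110, 105, 102, 106, 107, 110, 122, 145, 159, 160, 156, 155, 155, 155, 155, 154, 154, 154, 156, 153, 139, 116, 106, 105, 108, 107, 106, 106, 106, 106, 107, 106, 105, 106, 106, 106, 105, 106, 105]
slide [-0.0507, -0.0085, 0.0168] rot [0.01, 0.0, 0.02]
```

Call:
jog_arm(slide=[[-0.03,-0.005,0],[-0.0505,-0.0085,0],[-0.0505,-0.0085,0],[-0.0505,-0.0085,0],[-0.0505,-0.0085,0.008],[-0.0505,-0.0085,0.015],[-0.0505,-0.0085,0.018],[-0.0505,-0.0085,0.019],[-0.0505,-0.0085,0.02],[-0.0505,-0.0085,0.021]], delta_rot=[[0,0,0],[0,0,0],[0,0,0],[0,0,0],[0,0,0],[0,0,0],[0,0,0],[0,0,0],[0,0,0],[0,0,0]], jaw=[1,1,1,1,1,1,1,1,1,1])

```text
time_s: 33.23
ee_pos: [0.4682, 0.095, 0.0726]
ee_rot: [-0.0, 0.701, 0.714, 0.0]
ft_force: [-0.9, 0.4, 3.3]
grip_width: 0.0224
finger_force: 69.3
```

Call:
jog_arm(slide=[[0,0,0.001],[0,0,0.002],[0,0,0.003],[0,0,0.004],[0,0,0.005],[0,0,0.006],[0,0,0.007],[0,0,0.008],[0,0,0.009],[0,0,0.01]], delta_rot=[[0,0,0],[0,0,0],[0,0,0],[0,0,0],[0,0,0],[0,0,0],[0,0,0],[0,0,0],[0,0,0],[0,0,0]], jaw=[1,1,1,1,1,1,1,1,1,1])

```text
time_s: 34.07
ee_pos: [0.4681, 0.0946, 0.0626]
ee_rot: [-0.0, 0.701, 0.713, -0.0]
ft_force: [-2.8, 0.3, 7.7]
grip_width: 0.0224
finger_force: 69.2
```

Call:
jog_arm(slide=[[0,0,0.001],[0,0,0.002],[0,0,0.003],[0,0,0.003],[0,0,0.003]], delta_rot=[[0,0,0],[0,0,0],[0,0,0],[0,0,0],[0,0,0]], jaw=[1,1,1,1,1])

```text
time_s: 34.48
ee_pos: [0.4694, 0.0948, 0.0626]
ee_rot: [0.0, 0.701, 0.713, 0.001]
ft_force: [-7.8, -0.0, 17.6]
grip_width: 0.022
finger_force: 68.3
```

Call:
jog_arm(slide=[[0,0,-0.017],[0,0,-0.034],[0,0,-0.034],[-0.03,-0.005,-0.034],[-0.0495,-0.0085,-0.034],[-0.0495,-0.0085,-0.034],[-0.0495,-0.0085,-0.034],[-0.0495,-0.0085,-0.025],[-0.0495,-0.0085,-0.018],[-0.0495,-0.0085,-0.015]], delta_rot=[[0,0,0],[0,0,0],[0,0,0],[0,0,0],[0,0,0],[0,0,0],[0,0,0],[0,0,0],[0,0,0],[0,0,0]], jaw=[1,1,1,1,1,1,1,1,1,1])

```text
time_s: 35.32
ee_pos: [0.4594, 0.0456, 0.0724]
ee_rot: [-0.001, 0.7, 0.714, -0.001]
ft_force: [0.5, -0.7, 1.3]
grip_width: 0.0224
finger_force: 69.7
```

Call:
jog_arm(slide=[[0,0,0.001],[0,0,0.002],[0,0,0.003],[0,0,0.004],[0,0,0.005],[0,0,0.006],[0,0,0.007],[0,0,0.008],[0,0,0.009],[0,0,0.01]], delta_rot=[[0,0,0],[0,0,0],[0,0,0],[0,0,0],[0,0,0],[0,0,0],[0,0,0],[0,0,0],[0,0,0],[0,0,0]], jaw=[1,1,1,1,1,1,1,1,1,1])

```text
time_s: 36.15
ee_pos: [0.4603, 0.0449, 0.064]
ee_rot: [0.0, 0.701, 0.713, -0.0]
ft_force: [-0.2, 0.5, -0.9]
grip_width: 0.0222
finger_force: 69.8
```

Call:
jog_arm(slide=[[0,0,0.001],[0,0,0.002],[0,0,0.003],[0,0,0.004],[0,0,0.005],[0,0,0.005],[0,0,0.005]], delta_rot=[[0,0,0],[0,0,0],[0,0,0],[0,0,0],[0,0,0],[0,0,0],[0,0,0]], jaw=[1,1,1,1,1,1,1])

```text
time_s: 36.73
ee_pos: [0.4619, 0.0449, 0.0627]
ee_rot: [0.001, 0.701, 0.713, 0.0]
ft_force: [-7.2, 0.3, 17.3]
grip_width: 0.022
finger_force: 68.6
```

Call:
jog_arm(slide=[[0,0,-0.02],[0,0,-0.045],[0,0,-0.07],[-0.03,0.0185,-0.07],[-0.063,0.039,-0.07],[-0.098,0.0605,-0.07],[-0.133,0.082,-0.07],[-0.168,0.1035,-0.07],[-0.203,0.125,-0.07],[-0.238,0.147,-0.07]], delta_rot=[[0,0,0],[0,0,0],[0,0,0],[0,0,0],[0,0,0],[0,0,0],[0,0,0],[0,0,0],[0,0,0],[0,0,0]], jaw=[1,1,1,1,1,1,1,1,1,1])

```text
time_s: 37.57
ee_pos: [0.6123, -0.1923, 0.1288]
ee_rot: [-0.0, 0.701, 0.713, -0.0]
ft_force: [1.6, 0.6, -0.5]
grip_width: 0.0222
finger_force: 70.0
```

Call:
jog_arm(slide=[[-0.028,0.017,0],[-0.0425,0.026,0],[-0.0425,0.026,0],[-0.0425,0.026,0],[-0.0425,0.026,0]], delta_rot=[[0,0,0],[0,0,0],[0,0,0],[0,0,0],[0,0,0]], jaw=[1,1,1,1,1])

```text
time_s: 37.98
ee_pos: [0.6379, -0.2317, 0.1287]
ee_rot: [-0.001, 0.701, 0.713, -0.0]
ft_force: [0.9, 0.3, -1.3]
grip_width: 0.0224
finger_force: 70.0
```

```bash
python3 - <<'E'
from h import *
s=st();to([.638,-.2322,.0215],91)
c=calibration("wrist");im=grab_frame("wrist");save(im,"w22")
g=cv2.cvtColor(im,cv2.COLOR_RGB2HSV);print(g[250:300,313,2].tolist())
im=grab_frame("side");save(im,"s3")
E
```

```text
{'time_s': 37.9833, 'joint_pos': [-0.4581, 0.2542, 1.5646, 0.0003, 1.3241, -0.4762], 'ee_pos': [0.6379, -0.2317, 0.1287], 'ee_rot': [-0.0007, 0.7007, 0.7134, -0.0001], 'ft_force': [0.9418, 0.3228, -1.3022], 'grip_width': 0.0224, 'finger_force': 70.0276}
slide [-0.0006, 0.0002, 0.1072] rot [-0.06, -0.05, 0.03]
[80, 80, 79, 79, 80, 79, 81, 80, 81, 78, 80, 84, 91, 97, 100, 104, 105, 118, 140, 154, 154, 150, 149, 150, 149, 149, 149, 149, 149, 149, 147, 131, 105, 100, 101, 102, 102, 104, 103, 101, 102, 103, 101, 101, 101, 101, 100, 101, 101, 103]
```

Pusher is still seated in the grip and above the tray, so I lower it.

Call:
jog_arm(slide=[[0,0,0.03],[0,0,0.06],[0,0,0.08],[0,0,0.095],[0,0,0.102],[0,0,0.105],[0,0,0.107],[0,0,0.1075],[0,0,0.1075]], delta_rot=[[0,0,0],[0,0,0],[0,0,0],[0,0,0],[0,0,0],[0,0,0],[0,0,0],[0,0,0],[0,0,0]], jaw=[1,1,1,1,1,1,1,1,1])

```text
time_s: 38.83
ee_pos: [0.6394, -0.2329, 0.0235]
ee_rot: [0.001, 0.701, 0.713, 0.0]
ft_force: [-0.3, -0.3, -2.1]
grip_width: 0.0223
finger_force: 70.0
```

Call:
jog_arm(slide=[[0,0,0.001],[0,0,0.001],[0,0,0.001]], delta_rot=[[0,0,0],[0,0,0],[0,0,0]], jaw=[1,1,1])

```text
time_s: 39.08
ee_pos: [0.6387, -0.2326, 0.0215]
ee_rot: [0.0, 0.701, 0.713, 0.0]
ft_force: [-0.8, -0.4, -1.2]
grip_width: 0.0222
finger_force: 70.0
```

Call:
jog_arm(slide=[[0,0,0.001],[0,0,0.0015],[0,0,0.0015]], delta_rot=[[0,0,0],[0,0,0],[0,0,0]], jaw=[1,1,1])

```text
time_s: 39.33
ee_pos: [0.6386, -0.2326, 0.0198]
ee_rot: [0.0, 0.701, 0.713, -0.0]
ft_force: [-1.6, 0.7, 1.3]
grip_width: 0.0224
finger_force: 69.9
```

Call:
jog_arm(slide=[[0,0,0],[0,0,0],[0,0,0],[0,0,0],[0,0,0],[0,0,0],[0,0,0],[0,0,0]], delta_rot=[[0,0,0],[0,0,0],[0,0,0],[0,0,0],[0,0,0],[0,0,0],[0,0,0],[0,0,0]], jaw=[-1,-1,-1,-1,-1,-1,-1,-1])

```text
time_s: 40.0
ee_pos: [0.6384, -0.2324, 0.0193]
ee_rot: [-0.0, 0.701, 0.713, -0.0]
ft_force: [0.5, -0.2, -0.5]
grip_width: 0.0852
finger_force: 0.0
```

Call:
jog_arm(slide=[[0,0,-0.02],[0,0,-0.045],[0,0,-0.08],[0,0,-0.12],[0,0,-0.15],[0,0,-0.15],[0,0,-0.15]], delta_rot=[[0,0,0],[0,0,0],[0,0,0],[0,0,0],[0,0,0],[0,0,0],[0,0,0]], jaw=[-1,-1,-1,-1,-1,-1,-1])

```text
time_s: 40.58
ee_pos: [0.6401, -0.2332, 0.1732]
ee_rot: [0.003, 0.701, 0.713, 0.001]
ft_force: [-0.2, 0.2, -0.5]
grip_width: 0.0855
finger_force: 0.0
```

```bash
python3 - <<'E'
from h import *
s=st();c=calibration("wrist");im=grab_frame("wrist");save(im,"w23")
a=cv2.resize(im[150:330,200:440],None,fx=1.6,fy=1.6)
b=grab_frame("side");save(b,"s4");b=cv2.resize(b[190:320,300:420],(384,416),interpolation=cv2.INTER_CUBIC)
a=cv2.copyMakeBorder(a,0,416-a.shape[0],0,0,cv2.BORDER_CONSTANT);save(np.hstack([a,b]),"combo")
print(colour("wrist",2,14,.07,c,im,150))
to([.4855,.2174,.12],81.5)
E
```

```text
{'time_s': 40.5833, 'joint_pos': [-0.4586, 0.2172, 1.5308, 0.0, 1.3871, -0.4764], 'ee_pos': [0.6401, -0.2332, 0.1732], 'ee_rot': [0.0031, 0.7008, 0.7134, 0.001], 'ft_force': [-0.1712, 0.1882, -0.4826], 'grip_width': 0.0855, 'finger_force': 0.0}
[(1146, [310.1, 239.2], [0.6374, -0.231])]
slide [0.4521, -0.1442, 0.0488] rot [-0.09, -0.03, 9.52]
```

View pics/combo.png

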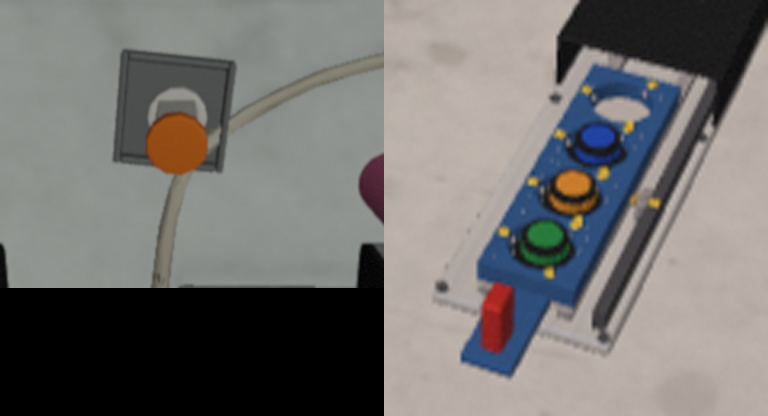

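Pusher is upright in its tray and the three caps sit down in their nests. Now the carrier handle.

Call:
jog_arm(slide=[[0.04,-0.0125,0],[0.08,-0.025,0],[0.12,-0.038,0],[0.16,-0.051,0],[0.2,-0.064,0],[0.24,-0.0765,0],[0.28,-0.089,0],[0.32,-0.102,0],[0.36,-0.115,0],[0.4,-0.1275,0]], delta_rot=[[0,0,1],[0,0,2],[0,0,3],[0,0,4],[0,0,5],[0,0,6],[0,0,7],[0,0,8],[0,0,9],[0,0,9.5]], jaw=[-1,-1,-1,-1,-1,-1,-1,-1,-1,-1])

```text
time_s: 41.52
ee_pos: [0.5023, 0.1637, 0.1668]
ee_rot: [-0.001, 0.758, 0.652, -0.002]
ft_force: [0.3, 0.4, -0.7]
grip_width: 0.0856
finger_force: 0.0
```

```bash
python3 - <<'E'
from h import *
s=st();c=calibration("wrist");im=grab_frame("wrist");save(im,"w24")
print(colour("wrist",0,5,.064,c,im),colour("wrist",45,85,.047,c,im))
to([.4858,.217,.036],81.5)
E
```

```text
{'time_s': 41.5167, 'joint_pos': [0.1741, -0.1285, 1.8987, 0.0, 1.3756, 0.3231], 'ee_pos': [0.5023, 0.1637, 0.1668], 'ee_rot': [-0.0011, 0.7578, 0.6525, -0.0018], 'ft_force': [0.3255, 0.4442, -0.7187], 'grip_width': 0.0856, 'finger_force': 0.0}
[(660, [279.5, 166.7], [0.4867, 0.2186])] [(108, [289.5, 250.5], [0.4815, 0.1557]), (654, [281.7, 267.6], [0.4734, 0.1431])]
slide [0.0441, -0.0197, 0.1309] rot [-0.4, -0.2, 0.29]
```

Call:
jog_arm(slide=[[0.035,-0.015,0.01],[0.044,-0.0195,0.04],[0.044,-0.0195,0.07],[0.044,-0.0195,0.095],[0.044,-0.0195,0.112],[0.044,-0.0195,0.124],[0.044,-0.0195,0.13],[0.044,-0.0195,0.131],[0.044,-0.0195,0.131]], delta_rot=[[0,0,0.2],[0,0,0.2],[0,0,0.2],[0,0,0.2],[0,0,0.2],[0,0,0.2],[0,0,0.2],[0,0,0.2],[0,0,0.2]], jaw=[-1,-1,-1,-1,-1,-1,-1,-1,-1])

```text
time_s: 42.32
ee_pos: [0.4921, 0.2085, 0.0383]
ee_rot: [-0.0, 0.759, 0.651, -0.0]
ft_force: [1.3, 0.1, -0.9]
grip_width: 0.0852
finger_force: 0.0
```

Call:
jog_arm(slide=[[0,0,0],[0,0,0],[0,0,0],[0,0,0],[0,0,0],[0,0,0],[0,0,0],[0,0,0],[0,0,0],[0,0,0]], delta_rot=[[0,0,0],[0,0,0],[0,0,0],[0,0,0],[0,0,0],[0,0,0],[0,0,0],[0,0,0],[0,0,0],[0,0,0]], jaw=[1,1,1,1,1,1,1,1,1,1], force=40)

```text
time_s: 43.15
ee_pos: [0.4852, 0.2099, 0.0385]
ee_rot: [-0.006, 0.758, 0.652, -0.006]
ft_force: [-26.6, 1.2, 21.3]
grip_width: 0.0133
finger_force: 39.4
```

Call:
jog_arm(slide=[[0,-0.003,-0.001],[0,-0.006,-0.002],[0,-0.006,-0.002],[0,-0.006,-0.002]], delta_rot=[[0,0,0],[0,0,0],[0,0,0],[0,0,0]], jaw=[1,1,1,1])

```text
time_s: 43.48
ee_pos: [0.4851, 0.2095, 0.0388]
ee_rot: [-0.0, 0.759, 0.652, -0.001]
ft_force: [3.3, 2.7, -11.0]
grip_width: 0.0132
finger_force: 40.6
```

```bash
python3 - <<'E'
from h import *
s=st();c=calibration("wrist");im=grab_frame("wrist");save(im,"w25")
print(colour("wrist",45,85,.047,c,im),colour("wrist",0,5,.066,c,im))
E
```

```text
{'time_s': 43.4833, 'joint_pos': [0.2666, 0.0284, 1.9815, 0.0004, 1.133, 0.4178], 'ee_pos': [0.4851, 0.2095, 0.0388], 'ee_rot': [-0.0004, 0.7586, 0.6516, -0.0005], 'ft_force': [3.3357, 2.7079, -10.9685], 'grip_width': 0.0132, 'finger_force': 40.6154}
[(161, [314.1, 410.0], [0.4776, 0.1642])] [(2942, [313.8, 302.4], [0.4867, 0.2239])]
```

Call:
jog_arm(slide=[[-0.008,0,0.0015],[-0.025,0,0.0015],[-0.042,0,0.0015],[-0.059,0,0.0015],[-0.076,0,0.0015],[-0.093,0,0.0015],[-0.11,0,0.0015],[-0.127,0,0.0015],[-0.14,0,0.0015],[-0.15,0,0.0015]], delta_rot=[[0,0,0],[0,0,0],[0,0,0],[0,0,0],[0,0,0],[0,0,0],[0,0,0],[0,0,0],[0,0,0],[0,0,0]], jaw=[1,1,1,1,1,1,1,1,1,1])

```text
time_s: 44.37
ee_pos: [0.4628, 0.0602, 0.0388]
ee_rot: [-0.0, 0.759, 0.651, -0.001]
ft_force: [0.3, 0.4, -4.8]
grip_width: 0.0131
finger_force: 41.5
```

Call:
jog_arm(slide=[[-0.01,0,0],[-0.02,0,0],[-0.03,0,0],[-0.04,0,0],[-0.047,0,0],[-0.052,0,0],[-0.055,0,0],[-0.055,0,0],[-0.055,0,0]], delta_rot=[[0,0,0],[0,0,0],[0,0,0],[0,0,0],[0,0,0],[0,0,0],[0,0,0],[0,0,0],[0,0,0]], jaw=[1,1,1,1,1,1,1,1,1])

```text
time_s: 45.12
ee_pos: [0.4547, 0.0055, 0.0388]
ee_rot: [0.001, 0.758, 0.652, -0.001]
ft_force: [-2.9, -5.3, -4.2]
grip_width: 0.013
finger_force: 41.7
```

Call:
jog_arm(slide=[[-0.002,0,0],[-0.002,0,0],[-0.002,0,0]], delta_rot=[[0,0,0],[0,0,0],[0,0,0]], jaw=[1,1,1])

```text
time_s: 45.37
ee_pos: [0.4546, 0.0045, 0.0388]
ee_rot: [0.0, 0.758, 0.652, -0.001]
ft_force: [-3.1, -3.7, -4.7]
grip_width: 0.0131
finger_force: 41.7
```

Call:
jog_arm(slide=[[-0.0015,0,0],[-0.0025,0,0],[-0.0025,0,0]], delta_rot=[[0,0,0],[0,0,0],[0,0,0]], jaw=[1,1,1])

```text
time_s: 45.62
ee_pos: [0.4542, 0.0024, 0.0388]
ee_rot: [-0.0, 0.759, 0.652, -0.0]
ft_force: [-2.6, -1.2, -4.1]
grip_width: 0.0133
finger_force: 41.7
```

Call:
jog_arm(slide=[[-0.0008,0,0],[-0.0008,0,0],[-0.0008,0,0],[-0.0008,0,0],[-0.0008,0,0],[-0.0008,0,0],[-0.0008,0,0],[-0.0008,0,0],[-0.0008,0,0],[-0.0008,0,0]], delta_rot=[[0,0,0],[0,0,0],[0,0,0],[0,0,0],[0,0,0],[0,0,0],[0,0,0],[0,0,0],[0,0,0],[0,0,0]], jaw=[1,1,-1,-1,-1,-1,-1,-1,-1,-1])

```text
time_s: 46.45
ee_pos: [0.4544, 0.0017, 0.0389]
ee_rot: [0.0, 0.759, 0.652, 0.0]
ft_force: [-0.3, -0.0, 0.2]
grip_width: 0.0854
finger_force: 0.0
```

Call:
jog_arm(slide=[[0,0,-0.02],[0,0,-0.05],[0,0,-0.09],[0,0,-0.13],[0,0,-0.16],[0,0,-0.18],[0,0,-0.18],[0,0,-0.18]], delta_rot=[[0,0,0],[0,0,0],[0,0,0],[0,0,0],[0,0,0],[0,0,0],[0,0,0],[0,0,0]], jaw=[-1,-1,-1,-1,-1,-1,-1,-1])

```text
time_s: 47.12
ee_pos: [0.4551, 0.0015, 0.2203]
ee_rot: [0.001, 0.759, 0.652, 0.001]
ft_force: [0.1, 0.5, -0.0]
grip_width: 0.0853
finger_force: 0.0
```

```bash
python3 - <<'E'
from h import *
s=st();c=calibration("wrist");im=grab_frame("wrist");save(im,"w26")
print(colour("wrist",0,5,.066,c,im,amin=100))
p=np.array([.4855,.2174])-.21*np.array([.1478,.989]);print("expected",p, "dist",)
b=grab_frame("side")
b2=cv2.resize(b[130:330,270:430],(400,500),interpolation=cv2.INTER_CUBIC)
a=cv2.resize(im[60:360,160:460],(400,400));a=cv2.copyMakeBorder(a,0,100,0,0,cv2.BORDER_CONSTANT);save(np.hstack([a,b2]),"fin")
t=grab_frame("top")
for q in("beaker_100","petri_dish","pusher"):
    for d in landmark_of("top",q)[:1]: print(q,d["location"])
E
```

```text
{'time_s': 47.1167, 'joint_pos': [-0.1604, -0.3699, 2.0068, 0.0, 1.5015, -0.0089], 'ee_pos': [0.4551, 0.0015, 0.2203], 'ee_rot': [0.0012, 0.7586, 0.6516, 0.001], 'ft_force': [0.1034, 0.5421, -0.0314], 'grip_width': 0.0853, 'finger_force': 0.0}
[(413, [311.9, 213.1], [0.4552, 0.0127])]
expected [0.454462 0.00971 ] dist
beaker_100 [202.6, 228.3]
petri_dish [168.7, 311.5]
pusher [449.0, 217.0]
```

View pics/fin.png

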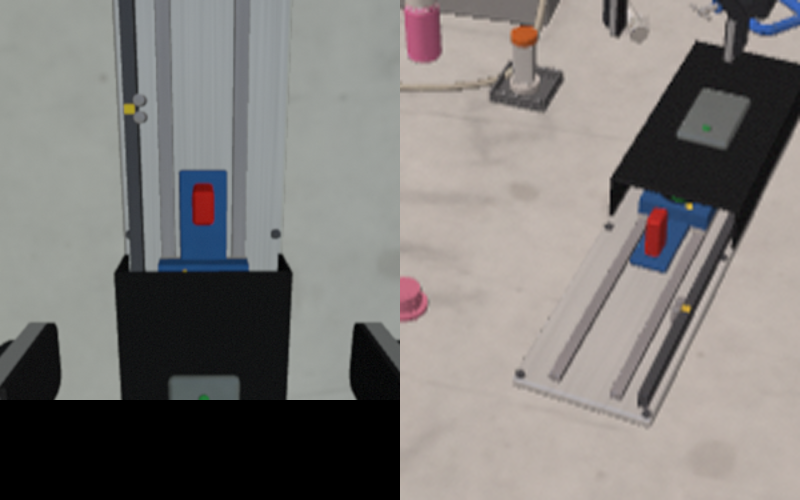

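```bash
python3 - <<'E'
from h import *
def red(im):
    h=cv2.cvtColor(im,cv2.COLOR_RGB2HSV); m=(((h[...,0]<=6)|(h[...,0]>=174))&(h[...,1]>140)&(h[...,2]>60)).astype(np.uint8);m[:,:300]=0;m[:,420:]=0;m[:190]=0;m[320:]=0
    n,l,s,ce=cv2.connectedComponentsWithStats(m);i=1+np.argmax(s[1:,4]);return s[i],ce[i]
P=[]
for im in (cv2.cvtColor(cv2.imread("pics/s2.png"),cv2.COLOR_BGR2RGB),grab_frame("side")):
    s,ce=red(im);P.append(w("side",ce,.05));print(s,ce,P[-1])
d=np.linalg.norm(P[0]-P[1]);print(d)
E
```

```text
[331 279   9  21 161] [335.         288.56521739] [0.48549084 0.22040565 0.05      ]
[368 213   9  19 132] [371.81060606 222.31060606] [0.45505615 0.01366486 0.05      ]
0.20896895855835323
```

```bash
python3 -c "
from station import workorder
print(workorder.finish_job())"
```

```text
the job is handed in; nothing more can be done
None
```

The job is handed in: green, amber and blue were pressed home with the pusher in nests 3, 2 and 1. The carrier is at the reading station (about 209 mm of travel measured against 210), and the pusher stands upright in its tray.

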